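Stow a power supply's front panel and transformer bar

ROBOT

A 6-joint arm with a two-finger parallel gripper is mounted at the origin on the work surface. World frame = base frame: x ahead of the robot, y to its left, z up, the work surface at z = 0. Lengths are in m, angles in rad, forces in N, time in s.
With the tool pointing down it reaches from about 0.325 to 1 m from the base axis. Payload 5.1 kg.
Tool frame: the origin (TCP) lies on the centre line of the jaws, within the pads' length; the fingertips stand 8 mm ahead of it and the grasp point (between the pads) lies 11 mm behind it; x points along the fingers, z is the direction in which the jaws open and shut, and the axes are right-handed (so a half turn about x gives the same grasp; the last joint's range is limited). The gripper opens to 85 mm and grips with 20 to 120 N. Pads are 22 mm wide; open, the fingers measure 114 mm over their backs; the gripper's body (76 mm by 85 mm) begins 54 mm behind the grasp point. The pads swing forward as they close: fully open they stand 13 mm farther back than shut.
Start: joints at [1.26, 0.124, 1.65, -0, 1.367, -0.083], TCP at [0.147, 0.633, 0.201] pointing down, gripper open.
Joint ranges: [-2.61, 2.61], [-1.02, 2.33], [0.03, 2.71], [-1.35, 4.49], [0.32, 2.68], [-2.91, 2.91]. Speed limits (rad/s): [2.57, 2.57, 3.14, 3.14, 3.14, 3.14].

INTERFACE

Orientations are given as a 3x3 rotation matrix whose columns are the frame's x, y, z axes.
In Python, from cell import env gives the robot as it stands.
- The arm moves only by the tool arm_command, never from a script. Its argument "rows" is a list of rows, each a list of 7 numbers: the shift along the world's x, y, z in m, then the turn, a rotation vector about the world's x, y, z in rad, then the finger opening in m, from 0 to 0.0854. In form: [[tx, ty, tz, wx, wy, wz, fingers], ...]. A call has 1 to 12 rows; each row is the pose to reach, as a shift and turn from the pose commanded when the call began; what a row does not reach only later rows make up. A row lasts 1/8 s, in which the tool goes at most 62.5 mm and 10.7 degrees, less where a joint would pass 70% of its speed; a pose out of reach is approached as far as the arm can. A call with a gripper value outside its range is refused whole. The fingers move at their own pace and stop on an object; "grip_force" is the grip in N (left out, the last holds). Time passes only in rows, so rows that repeat a pose let the fingers close. It gives the time, the measured TCP pose, the force and the opening at its end, in the units of the state.
- env.read_state(): the state, without advancing time (a new reading comes with each control period).
- env.capture(name): name is "scene" or "top" or "wrist"; returns the picture (480x640x3 uint8, red, green, blue); there is no depth.
- env.camera_info(name): a dict with "fx", "fy", "cx", "cy" (pixels), "R" (3x3) and "t" (3): a world point X has camera coordinates R X + t; the wrist camera has in their place "mount" (4x4, takes a point from camera to tool coordinates, whose origin is the TCP and whose axes are the tool frame's). Camera axes: x right, y down, z forward; pixel columns grow to the right and rows downward; lengths in m; the calibration is good to about 2 mm. The wrist camera is an equidistant fisheye: a pixel r from the principal point sees the ray r / f radians off the axis. A picture is of the moment at which its call begins: read the wrist's pose just before it. camera_info takes no time and is no camera call.
- env.hand_in(): hands the job in, once; it reports no verdict.
Trained networks look in the newest picture that a camera, given by its name, has taken for a name from the list of things; names that differ only in an ending like _2 or _b are one class to them, and where a whole thing is asked for, a point or a joint stands for the part that bears it (a point fixed in the world has none). Each returns a list of dicts, best first, with "conf" (0 to 1); they miss things now and then, are a little off and sometimes report something else, mostly with a low value. They report only what shows in the picture. A call takes as long as a camera call.
- env.spot_in(label, camera): "xyz" ([x, y, z] in m, in world coordinates, good to about 4 mm: the middle of the surface that is visible of it).
- env.tip_of(label, camera): "xyz" ([x, y, z] in m, in world coordinates, good to about 4 mm: a listed point, or the origin of a listed thing).
The state is a dict: "time_s": time; "joint_pos": joint angles; "dq": joint speeds; "tau": joint torques, N m; "tool_pos": TCP position; "tool_rot": TCP orientation; "wrist_force": force on the tool from outside, world axes, zero at the start; "wrist_torque": the same for the moment, N m; "opening": finger opening in m.
Only numpy, scipy, OpenCV 4.12 (cv2) and the standard library are available. Lean on these libraries where they do the work, as an engineer would, in place of code of your own. Each camera call takes 0.05 s, during which the arm holds its last target.

TASK

Put away the two parts of the opened power supply. First slide the aluminium front panel along the mat, never picking it up, fully home into its open-mouthed bay, and then turn the black turn-button in over it. After that lift the lopsided steel bar with the transformer on its end so that it hangs level, carry it level, lower it (no dropping) to lie flat in its tray with the transformer in the wide pocket, let go, and leave the meter, spool and jar as they are.

Things in the scene. Friction and masses are not known exactly. Their poses are not given: they have to be found in the camera images.
- panel_mid (a point): Centre (half-way up) of the loose aluminium front panel: flat plate 110 mm (x) by 140 mm (y), 10 mm thick, about 0.26 kg, lying on the blue mat (mat top at z = 0.003). A central window goes right through it, 40 mm along x, 78 mm along y; fingertips fit in to drag it. Four sockets are drawn near its -x edge. Axes along the plate, z up. It starts before the bay's mouth, roughly facing it.
- panel_home (a point): Where panel_mid is when the panel is fully home in its bay, touching the back wall; +x points into the bay and the panel's x goes along it. The bay is fixed, grey, without a floor, walls 12 mm high: back wall's inner face at x = +55 mm, side walls' inner faces at y = +-75 mm from x = -60 to +55 mm.
- bay_mouth (a point): Middle of the bay's open mouth at mat level, axes as panel_home, 60 mm before it (-x). From here guides 12 mm high flare out to about y = +-94 mm at 40 mm farther out (-x).
- turn_button (a joint): Black turn-button on an upright axis at button_pivot. 0 = closed, against its stop: it points along the bay's -y, over the panel. It grows anticlockwise seen from above; at 1.57 rad (open) it points along the bay's +x, above the side wall. It starts open, needs about 1 N at 50 mm from the pivot and stays where it is left.
- button_pivot (a point): On the axis of the turn-button, on the bay's +y side wall, half-way up its bar; axes as panel_home (they do not turn with it). The bar reaches 82 mm from here, is 16 mm wide and 14 mm high (7 mm above and below this point); its underside is 2 mm above the walls, 4 mm above the panel.
- bar_mid (a point): Loose steel bar with a transformer on its +x end, on the mat: 200 mm long in all. This point: middle of the 200 mm, half-way up the bar (8 mm above its underside). The bar proper is 20 mm wide (y), 16 mm high, from x = -100 to +60 mm. Mass 0.4 to 0.6 kg; the transformer's weight varies, so the balance point lies somewhere from x = +15 to +40 mm. z up.
- transformer_mid (a point): Centre of the transformer, fixed to the bar 80 mm from bar_mid along +x: dark block 40 mm long (x), 44 mm wide, 34 mm high (copper top to 37 mm), its underside flush with the bar's.
- bar_home (a point): Where bar_mid is when the bar lies in its tray; x points to the wide pocket, where the transformer goes. The fixed grey tray: floor plate 226 x 68 mm, 4 mm thick (its top 8 mm below this point), walls 14 mm high on it. Narrow channel 28 mm wide from x = -105 to -35 mm, no side walls from x = -35 to +67 mm (room for fingers).
- pocket_mid (a point): Middle of the tray's wide pocket, on its floor, axes as bar_home, 86 mm from it along +x: 52 mm wide, side walls 38 mm long; the end walls' inner faces lie 105 mm either way from bar_home.
- meter: Bystander: grey hand-held meter lying on its back, 170 x 80 x 34 mm with a knob on top (43 mm in all); origin at the centre of its underside.
- spool: Bystander: grey metal spool standing on end, 60 mm across, 40 mm high; origin at the centre of its underside.
- jar: Bystander: amber jar with black cap, 56 mm across, 60 mm high; origin at the centre of its underside.

How it is judged:
On the way, in this order (a step that is already met when the one before it is completed fails the run):
1. the panel is fully home in its bay (x of panel_mid in the frame of panel_home between -0.006 and 0.006 m and y of panel_mid in the frame of panel_home between -0.007 and 0.007 m and z of panel_mid in the frame of panel_home below 0.003 m and angle between the x axis of panel_mid and the x axis of panel_home, either way round below 0.08 rad and angle between panel_mid's own z axis and vertical below 0.06 rad), for 0.2 s.
2. the turn-button is closed over the panel (all of step 1 and value of joint turn_button below 0.2 rad), for 0.2 s.
3. the bar is lifted clear and level (height (world z) of bar_mid above 0.03 m and angle between bar_mid's own z axis and vertical below 0.15 rad), for 0.2 s.
At the end, for the whole second after the job is handed in: The panel lies flat and square in its bay within 6 mm of the back wall, the turn-button is within 0.2 rad of closed, and the bar lies flat on the floor of its tray, transformer in the wide pocket, within 10 mm of its home along the tray and held square by the walls (all of step 2 and horizontal distance between bar_mid and bar_home below 0.01 m and z of bar_mid in the frame of bar_home between -0.003 and 0.003 m and angle between the x axis of bar_mid and the x axis of bar_home, either way round below 0.08 rad and angle between bar_mid's own z axis and vertical below 0.05 rad); the robot touches nothing.
It fails at once if the panel is picked up or tipped (height (world z) of panel_mid above 0.025 m or angle between panel_mid's own z axis and vertical above 0.25 rad).
It fails at once if the bar is carried far from level (over 0.3 rad) (height (world z) of bar_mid above 0.055 m and angle between bar_mid's own z axis and vertical above 0.3 rad).
It fails at once if the bar is let go more than 30 mm above its tray (height (world z) of bar_mid above 0.045 m and contact force between the fingers and bar below 0.05 N).
It fails at once if a bystander is shifted by more than 30 mm or tipped (distance of any of meter, spool, jar from where it was at the start of the episode above 0.03 m or angle between any of meter, spool, jar's own z axis and vertical above 0.4 rad).
It also fails if it takes over 72 s, if anything falls off the work surface, if the arm or the gripper's body presses on something with over 40 N, if the wrist force passes 120 N, or if a joint passes its speed limit or range.

## Working session

There is one attempt and no reset: what is moved stays moved. The work goes in short steps, Python scripts to look and compute and a tool call to move; the robot and the scene stay as the last step left them, time stands still between calls to the robot, and variables do not carry over. Pictures are saved under pics/ and viewed, and the job is handed in when it is done.

Besides the shell and the picture viewer there is one more tool, called by a JSON object that holds its "name" and its "arguments", one argument or row to a line. arm_command: Moves the arm, as the interface text tells. Its arguments: {"type":"object","properties":{"rows":{"type":"array","items":{"type":"array","items":{"type":"number"}}},"grip_force":{"type":"number"}},"required":["rows"]}

```bash
ls; mkdir -p pics; python3 - <<'E'
from cell import env
import cv2,numpy as np
s=env.read_state()
for k in('time_s','tool_pos','tool_rot','opening'):print(k,s[k])
for c in('top','scene'):
    im=env.capture(c);cv2.imwrite(f'pics/{c}0.png',im[:,:,::-1])
    print(c,env.camera_info(c))
print(env.camera_info('wrist'))
for l in['panel_mid','panel_home','bay_mouth','button_pivot','bar_mid','transformer_mid','bar_home','pocket_mid','meter','spool','jar']:
    r=env.tip_of(l,'top'); print(l,[(np.round(d['xyz'],4),round(d['conf'],2)) for d in r[:3]])
print(env.read_state()['time_s'])
E
```

```text
pics
time_s 0.0
tool_pos [0.14660873 0.63253617 0.19964759]
tool_rot [[-6.47082735e-04 -9.74170897e-01  2.25811081e-01]
 [-2.00527217e-03  2.25811939e-01  9.74168849e-01]
 [-9.99997780e-01  1.77555166e-04 -2.09959680e-03]]
opening 0.08565430704711556
top {'fx': 502.72174870840854, 'fy': 502.72174870840854, 'cx': 320.5787152851518, 'cy': 229.68261205857786, 'R': array([[ 0.0429394 , -0.99907554, -0.00206621],
       [-0.97587049, -0.04149873, -0.21437032],
       [ 0.2140864 ,  0.01122129, -0.97675027]]), 't': array([-0.02807948,  0.62019005,  1.14735619])}
scene {'fx': 513.4700518461193, 'fy': 513.4700518461193, 'cx': 327.39003948028665, 'cy': 251.76028492360544, 'R': array([[ 0.31385201,  0.94942748, -0.00918603],
       [ 0.80793297, -0.27213524, -0.52267267],
       [-0.49873964,  0.15662017, -0.85248395]]), 't': array([-0.18091202, -0.48121724,  1.71121672])}
{'fx': 371.64829954431775, 'fy': 371.64829954431775, 'cx': 319.72742949699193, 'cy': 244.10339265701137, 'mount': array([[ 1.27720024e-03, -3.20100734e-01,  9.47382652e-01,
        -1.73183501e-01],
       [-7.50566137e-05, -9.47383452e-01, -3.20100904e-01,
         8.25349736e-02],
       [ 9.99999182e-01,  3.37725617e-04, -1.23402405e-03,
         2.13593669e-04],
       [ 0.00000000e+00,  0.00000000e+00,  0.00000000e+00,
         1.00000000e+00]])}
panel_mid [(array([ 0.4571, -0.2163,  0.0159]), 0.79)]
panel_home []
bay_mouth []
button_pivot [(array([ 0.6232, -0.1318,  0.029 ]), 0.85)]
bar_mid [(array([0.4875, 0.1821, 0.0141]), 0.95)]
transformer_mid [(array([0.4604, 0.258 , 0.0203]), 0.65)]
bar_home [(array([0.6137, 0.2096, 0.013 ]), 0.74)]
pocket_mid [(array([0.5986, 0.2951, 0.0125]), 0.76)]
meter [(array([0.5861, 0.4484, 0.0046]), 0.86)]
spool [(array([ 0.7661, -0.0271,  0.0053]), 0.93)]
jar [(array([ 0.6293, -0.4327,  0.0025]), 0.61)]
0.65
```

View pics/top0.png

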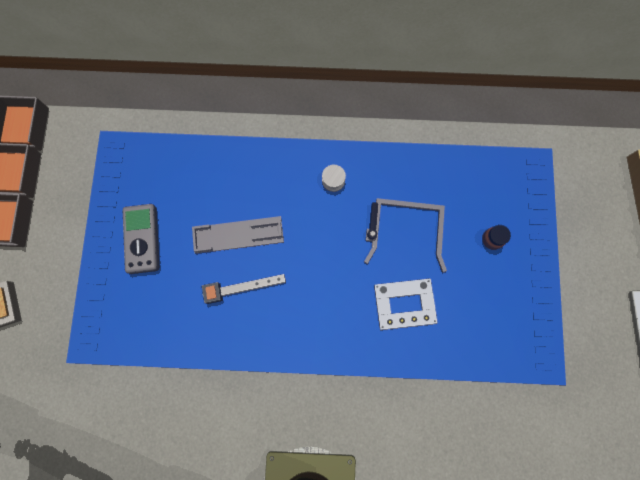

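View pics/scene0.png

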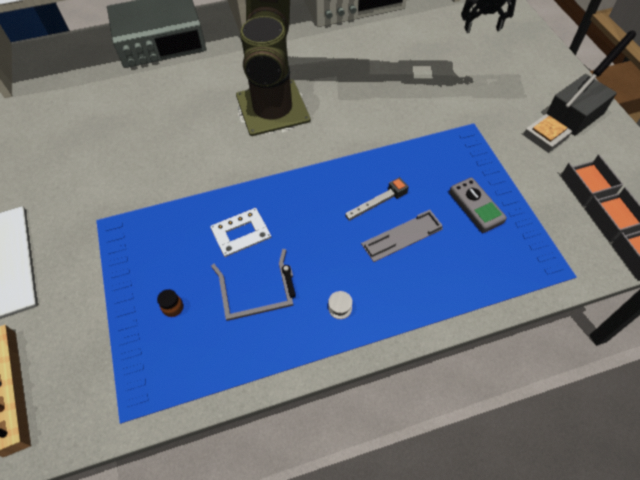

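```bash
cat > h.py <<'E'
from cell import env
import cv2,numpy as np
def ray(c,uv,z):
    i=env.camera_info(c);R,t=np.array(i['R']),np.array(i['t'])
    d=R.T@np.array([(uv[0]-i['cx'])/i['fx'],(uv[1]-i['cy'])/i['fy'],1.]);o=-R.T@t
    return o+d*(z-o[2])/d[2]
def wray(uv,z,tp,tr):
    i=env.camera_info('wrist');M=np.array(i['mount'])
    a=np.array([uv[0]-i['cx'],uv[1]-i['cy']]);r=np.hypot(*a);th=r/i['fx']
    d=np.r_[a/max(r,1e-9)*np.sin(th),np.cos(th)]
    d=tr@(M[:3,:3]@d);o=tp+tr@M[:3,3]
    return o+d*(z-o[2])/d[2]
def proj(c,X):
    i=env.camera_info(c);p=np.array(i['R'])@np.array(X)+np.array(i['t'])
    return i['cx']+i['fx']*p[0]/p[2],i['cy']+i['fy']*p[1]/p[2]
def wproj(X,tp,tr):
    i=env.camera_info('wrist');M=np.array(i['mount'])
    p=M[:3,:3].T@(tr.T@(np.array(X)-tp)-M[:3,3]);r=np.hypot(p[0],p[1]);th=np.arctan2(r,p[2])
    return i['cx']+i['fx']*th*p[0]/r,i['cy']+i['fx']*th*p[1]/r
def crop(src,dst,x0,y0,x1,y1,s):
    im=cv2.imread(src)[y0:y1,x0:x1];cv2.imwrite(dst,cv2.resize(im,None,fx=s,fy=s,interpolation=cv2.INTER_CUBIC))
E
python3 - <<'E'
from h import *
crop('pics/top0.png','pics/t_bay.png',350,180,460,340,5)
im=cv2.imread('pics/t_bay.png');cv2.imwrite('pics/t_bay.png',cv2.resize(im,None,fx=.75,fy=.75))
crop('pics/top0.png','pics/t_bar.png',185,205,295,310,5)
E
```

```text
(no output)
```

View pics/t_bay.png

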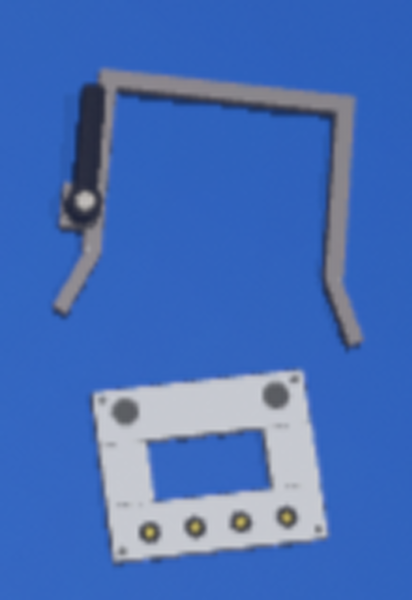

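View pics/t_bar.png

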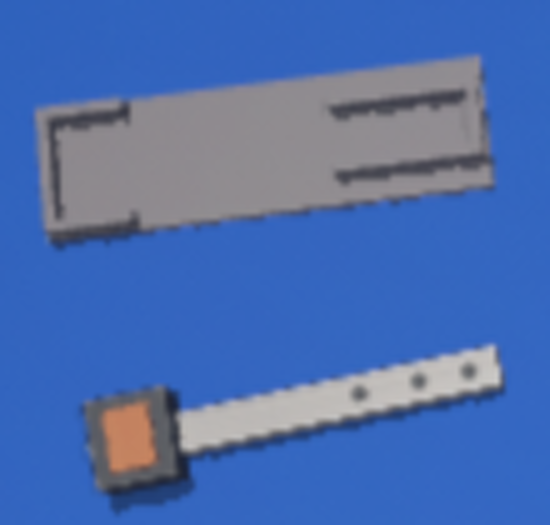

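```bash
python3 - <<'E'
from h import *
np.set_printoptions(precision=4,suppress=True)
def P(u,v,z): return ray('top',(350+(u+.5)/3.75-.5,180+(v+.5)/3.75-.5),z)
pc=[P(*p,.013) for p in[(93,393),(302,371),(327,536),(114,562)]]
print('panel',np.mean(pc,0)); print([np.linalg.norm(pc[i]-pc[(i+1)%4]) for i in range(4)])
a=(pc[0]+pc[1]-pc[2]-pc[3]);print('yaw',np.arctan2(a[1],a[0])); b=pc[0]+pc[3]-pc[1]-pc[2];print('yaw',np.arctan2(-b[0],b[1]))
w=[P(*p,.013) for p in[(150,440),(262,430),(272,488),(157,502)]];print('win',np.mean(w,0))
for n,p in dict(bwoL=(100,68),bwoR=(355,97),bwiR=(333,112),bwiL=(116,90),rEnd=(325,275),lEnd=(100,238),reO=(345,280)).items(): print(n,P(*p,.015))
piv=P(84,201,.036);print('piv',piv,P(84,201,.031), 'tip',P(92,84,.031))
def Q(u,v,z): return ray('top',(185+(u+.5)/5-.5,205+(v+.5)/5-.5),z)
for n,p in dict(a=(496,346),b=(503,386),).items(): print(n,Q(*p,.019))
e=(Q(496,346,.019)+Q(502,384,.019))/2
t=Q(130,437,.04);print('bar end',e,'transf',t)
a=t-e;print('yaw',np.arctan2(a[1],a[0]),'dist',np.hypot(*a[:2]),'mid',e+a/np.hypot(*a[:2])*.1)
# holes line
for p in[(360,394),(419,381),(469,371)]:print(Q(*p,.019))
# tray floor corners z .007 ; 
for n,p in dict(tl=(36,108),tr=(480,57),br=(494,187),bl=(50,243)).items(): print(n,Q(*p,.007),Q(*p,.021))
E
```

```text
panel [ 0.4567 -0.2162  0.013 ]
[np.float64(0.13886228070932033), np.float64(0.10762297757650999), np.float64(0.13921249282441261), np.float64(0.10962781157261778)]
yaw 0.1454054812453386
yaw 0.1545779651321967
win [ 0.4566 -0.217   0.013 ]
bwoL [ 0.7218 -0.1397  0.015 ]
bwoR [ 0.7087 -0.3132  0.015 ]
bwiR [ 0.6975 -0.2982  0.015 ]
bwiL [ 0.7067 -0.1509  0.015 ]
rEnd [ 0.5851 -0.2921  0.015 ]
lEnd [ 0.6038 -0.142   0.015 ]
reO [ 0.5823 -0.3053  0.015 ]
piv [ 0.6241 -0.1288  0.036 ] [ 0.6252 -0.1293  0.031 ] tip [ 0.7058 -0.133   0.031 ]
a [0.5162 0.0849 0.019 ]
b [0.4966 0.0803 0.019 ]
bar end [0.5069 0.0828 0.019 ] transf [0.4621 0.2566 0.04  ]
yaw 1.8230031687062909 dist 0.17948749115098317 mid [0.4819 0.1797 0.0307]
[0.4897 0.1503 0.019 ]
[0.4973 0.1217 0.019 ]
[0.5033 0.0974 0.019 ]
tl [0.6292 0.3268 0.007 ] [0.6262 0.323  0.021 ]
tr [0.6654 0.1027 0.007 ] [0.662  0.1014 0.021 ]
br [0.5982 0.0916 0.007 ] [0.5956 0.0904 0.021 ]
bl [0.5601 0.313  0.007 ] [0.5579 0.3093 0.021 ]
```

{"name": "arm_command", "arguments": {
  "rows": [
    [0.31,-0.85,0,0,0,0.375,0.042],
    [0.31,-0.85,0,0,0,0.375,0.042],
    [0.31,-0.85,0,0,0,0.375,0.042],
    [0.31,-0.85,0,0,0,0.375,0.042],
    [0.31,-0.85,0,0,0,0.375,0.042],
    [0.31,-0.85,0,0,0,0.375,0.042],
    [0.31,-0.85,0,0,0,0.375,0.042],
    [0.31,-0.85,0,0,0,0.375,0.042],
    [0.31,-0.85,0,0,0,0.375,0.042],
    [0.31,-0.85,0,0,0,0.375,0.042],
    [0.31,-0.85,0,0,0,0.375,0.042],
    [0.31,-0.85,0,0,0,0.375,0.042]
  ],
  "grip_force": 30
}}

```text
time_s: 2.15
tool_pos: [0.4042, -0.0737, 0.2015]
tool_rot: [[0.002, -0.989, -0.146], [-0.0, -0.146, 0.989], [-1.0, -0.002, -0.001]]
wrist_force: [0.9, 0.9, 0.5]
opening: 0.0415
```

{"name": "arm_command", "arguments": {
  "rows": [
    [0.1,-0.27,-0.04,0,0,0,0.042],
    [0.1,-0.27,-0.04,0,0,0,0.042],
    [0.1,-0.27,-0.04,0,0,0,0.042],
    [0.1,-0.27,-0.04,0,0,0,0.042]
  ]
}}

```text
time_s: 2.65
tool_pos: [0.4903, -0.3059, 0.1665]
tool_rot: [[0.001, -0.989, -0.146], [-0.0, -0.146, 0.989], [-1.0, -0.001, -0.0]]
wrist_force: [0.2, 0.3, 1.2]
opening: 0.0423
```

```bash
python3 - <<'E'
from h import *
np.set_printoptions(precision=4,suppress=True)
s=env.read_state();np.savez('w1.npz',p=s['tool_pos'],R=s['tool_rot']);print(s['tool_pos'])
im=env.capture('wrist');cv2.imwrite('pics/w1.png',im[:,:,::-1])
for l in['panel_mid','panel_home','bay_mouth','button_pivot']:
    print(l,[(np.round(d['xyz'],4),round(d['conf'],2)) for d in env.tip_of(l,'wrist')[:3]])
print(env.read_state()['tool_pos'])
E
```

```text
[ 0.4903 -0.3059  0.1665]
panel_mid []
panel_home [(array([ 0.6286, -0.4382,  0.0022]), 0.21)]
bay_mouth []
button_pivot [(array([ 0.6228, -0.1268,  0.0202]), 0.74)]
[ 0.4896 -0.3034  0.1662]
```

View pics/w1.png

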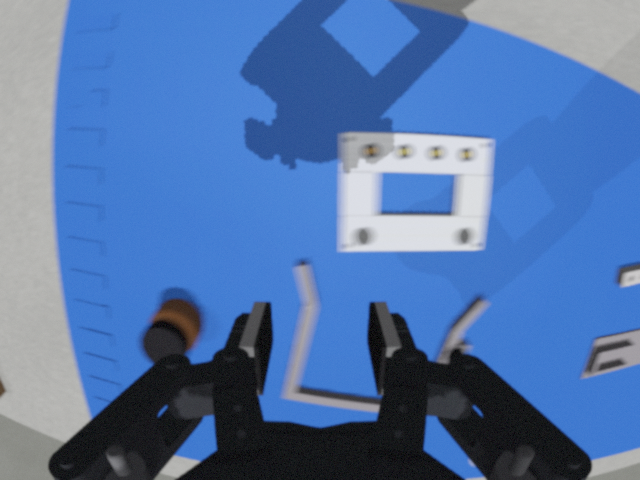

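{"name": "arm_command", "arguments": {
  "rows": [
    [-0.032,0.087,0,0,0,0,0.042],
    [-0.032,0.087,0,0,0,0,0.042],
    [-0.032,0.087,0,0,0,0,0.042],
    [-0.032,0.087,0,0,0,0,0.042],
    [-0.032,0.087,0,0,0,0,0.042]
  ]
}}

```text
time_s: 3.52
tool_pos: [0.4581, -0.217, 0.167]
tool_rot: [[0.001, -0.989, -0.146], [-0.001, -0.146, 0.989], [-1.0, -0.001, -0.001]]
wrist_force: [-0.1, -0.1, 0.3]
opening: 0.0418
```

```bash
python3 - <<'E'
from h import *
np.set_printoptions(precision=4,suppress=True)
s=env.read_state();np.savez('w2.npz',p=s['tool_pos'],R=s['tool_rot']);print(s['tool_pos'],s['dq'])
im=env.capture('wrist');cv2.imwrite('pics/w2.png',im[:,:,::-1])
print(env.read_state()['tool_pos'])
E
```

```text
[ 0.4581 -0.217   0.167 ] [-0.0077  0.0108 -0.0026  0.      0.0016 -0.0005]
[ 0.458  -0.2171  0.1668]
```

View pics/w2.png

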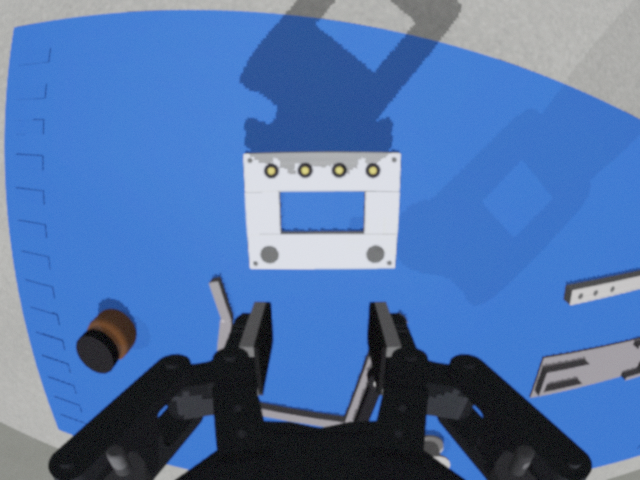

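```bash
python3 - <<'E'
from h import *
np.set_printoptions(precision=4,suppress=True)
d=np.load('w2.npz');W=lambda u,v,z:wray((u,v),z,d['p'],d['R'])
c=[W(*p,.013) for p in[(244,153),(401,152),(397,268),(250,269)]]
print(np.mean(c,0),[np.linalg.norm(c[i]-c[(i+1)%4]) for i in range(4)])
a=c[2]+c[3]-c[0]-c[1];print(np.arctan2(a[1],a[0])); b=c[1]+c[2]-c[0]-c[3];print(np.arctan2(-b[0],b[1]))
print(np.mean([W(*p,.013) for p in[(281,192),(365,192),(364,233),(281,232)]],0))
E
```

```text
[ 0.4553 -0.2146  0.013 ] [np.float64(0.1392223112870404), np.float64(0.11062921031720671), np.float64(0.1418217454691029), np.float64(0.1105840373602548)]
0.15766655807346366
0.15464140043122693
[ 0.4555 -0.2149  0.013 ]
```

{"name": "arm_command", "arguments": {
  "rows": [
    [-0.002,0.0015,-0.06,0,0,0,0.042],
    [-0.002,0.0015,-0.11,0,0,0,0.042],
    [-0.002,0.0015,-0.14,0,0,0,0.042],
    [-0.002,0.0015,-0.15,0,0,0,0.042],
    [-0.002,0.0015,-0.153,0,0,0,0.042],
    [-0.002,0.0015,-0.153,0,0,0,0.042]
  ]
}}

```text
time_s: 4.32
tool_pos: [0.4569, -0.2159, 0.0149]
tool_rot: [[0.002, -0.989, -0.147], [-0.001, -0.147, 0.989], [-1.0, -0.002, -0.002]]
wrist_force: [-0.4, -0.1, -0.3]
opening: 0.0419
```

```bash
python3 - <<'E'
from h import *
im=env.capture('wrist');cv2.imwrite('pics/w3.png',im[:,:,::-1])
E
```

```text
(no output)
```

View pics/w3.png

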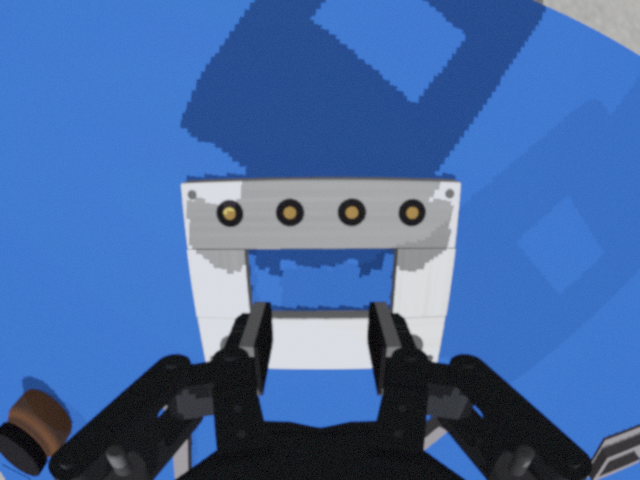

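{"name": "arm_command", "arguments": {
  "rows": [
    [0,0,-0.002,0,0,0,0.042],
    [0,0,-0.003,0,0,0,0.042],
    [0,0,-0.003,0,0,0,0.042]
  ]
}}

```text
time_s: 4.75
tool_pos: [0.4558, -0.2151, 0.0106]
tool_rot: [[0.0, -0.989, -0.147], [-0.0, -0.147, 0.989], [-1.0, -0.0, -0.0]]
wrist_force: [-0.0, -1.0, -0.3]
opening: 0.0419
```

{"name": "arm_command", "arguments": {
  "rows": [
    [0.01,0.0005,0,0,0,0,0.042],
    [0.02,0.001,0,0,0,-0.03,0.042],
    [0.032,0.002,0,0,0,-0.06,0.042],
    [0.044,0.0035,0,0,0,-0.09,0.042],
    [0.056,0.0035,0,0,0,-0.12,0.042],
    [0.068,0.002,0,0,0,-0.15,0.042],
    [0.08,0.001,0,0,0,-0.18,0.042],
    [0.092,0,0,0,0,-0.2,0.042],
    [0.1,0,0,0,0,-0.215,0.042],
    [0.1,0,0,0,0,-0.215,0.042],
    [0.1,0,0,0,0,-0.215,0.042]
  ]
}}

```text
time_s: 6.12
tool_pos: [0.5555, -0.215, 0.0103]
tool_rot: [[-0.001, -0.998, 0.068], [0.0, 0.068, 0.998], [-1.0, 0.001, 0.0]]
wrist_force: [-0.4, 0.3, -0.4]
opening: 0.042
```

```bash
python3 - <<'E'
from h import *
s=env.read_state();np.savez('w4.npz',p=s['tool_pos'],R=s['tool_rot']);print(s['tool_pos'])
im=env.capture('wrist');cv2.imwrite('pics/w4.png',im[:,:,::-1])
im=env.capture('top');cv2.imwrite('pics/t4.png',im[:,:,::-1])
crop('pics/t4.png','pics/t4c.png',320,180,480,340,4)
E
```

```text
[ 0.55545851 -0.21498049  0.01033299]
```

View pics/w4.png

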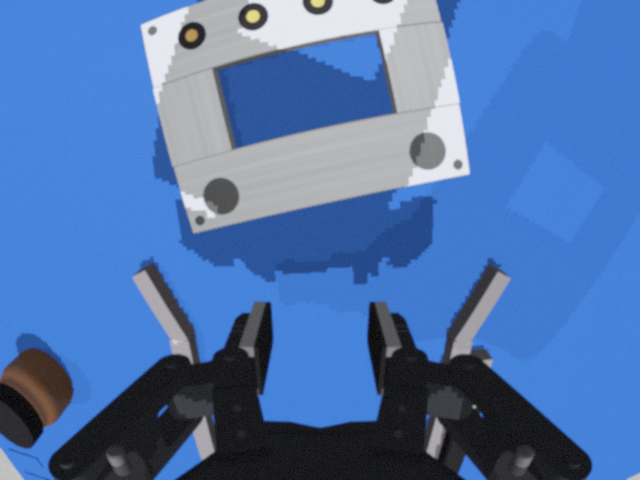

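View pics/t4c.png

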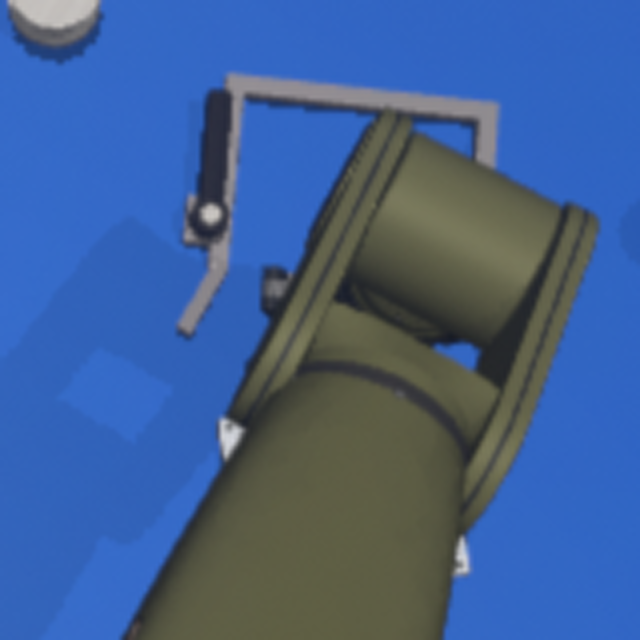

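```bash
python3 - <<'E'
from h import *
crop('pics/w4.png','pics/w4c.png',220,280,420,400,4)
i=env.camera_info('wrist');M=np.array(i['mount'])
for uv,z in [((271,303),-.021),((369,303),.021),((252,303),-.021),((388,303),.021),((265,393),-.021),((377,393),.021)]:
    a=np.array([uv[0]-i['cx'],uv[1]-i['cy']]);r=np.hypot(*a);th=r/i['fx']
    d=M[:3,:3]@np.r_[a/r*np.sin(th),np.cos(th)]
    print(uv,M[:3,3]+d*((z-M[2,3])/d[2]))
E
```

```text
(271, 303) [-0.03151988  0.00783226 -0.021     ]
(369, 303) [-0.03347492  0.00888072  0.021     ]
(252, 303) [-0.07162967  0.02885925 -0.021     ]
(388, 303) [-0.07315761  0.02968432  0.021     ]
(265, 393) [-0.06434054 -0.01474815 -0.021     ]
(377, 393) [-0.06990069 -0.00979241  0.021     ]
```

View pics/w4c.png

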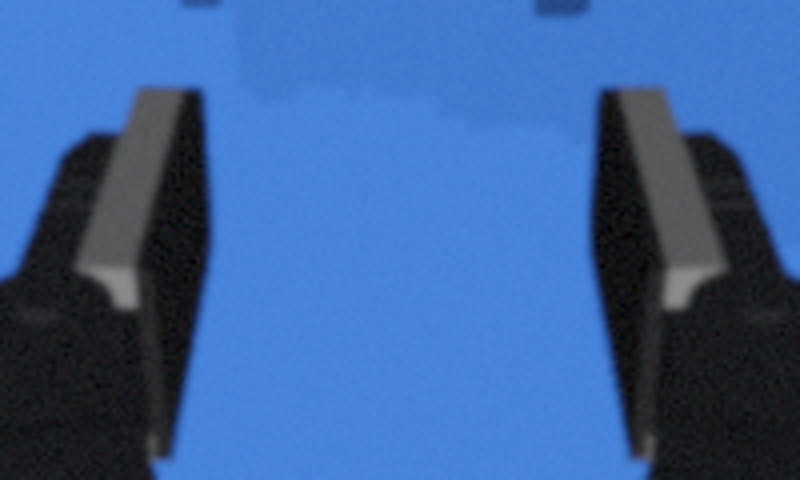

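```bash
python3 - <<'E'
from h import *
im=env.capture('scene');cv2.imwrite('pics/s4.png',im[:,:,::-1])
crop('pics/s4.png','pics/s4c.png',180,160,340,340,4)
print(proj('scene',[.5555,-.215,.0103]))
E
```

```text
(np.float64(249.6198966453415), np.float64(259.40307370265344))
```

View pics/s4c.png

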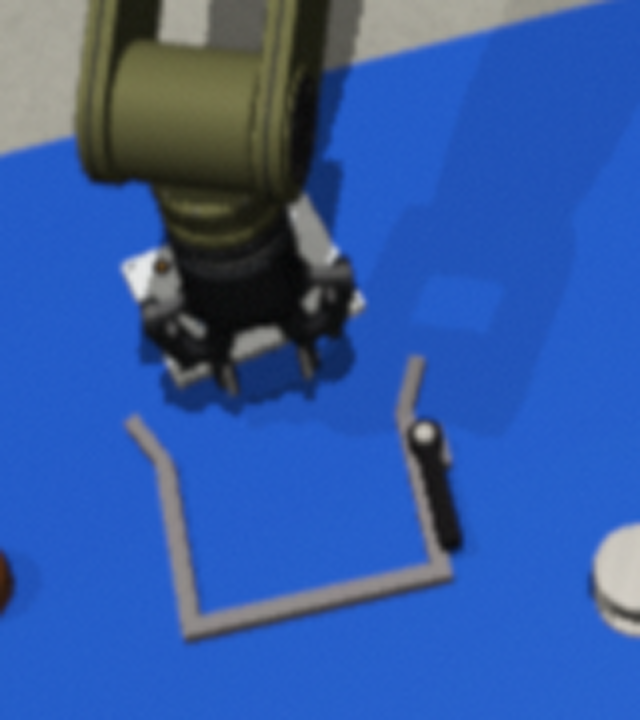

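{"name": "arm_command", "arguments": {
  "rows": [
    [0,0,-0.004,0,0,0,0.042],
    [0,0,-0.008,0,0,0,0.042],
    [0,0,-0.008,0,0,0,0.042]
  ]
}}

```text
time_s: 6.65
tool_pos: [0.5552, -0.2149, 0.0018]
tool_rot: [[-0.001, -0.998, 0.068], [0.001, 0.068, 0.998], [-1.0, 0.001, 0.0]]
wrist_force: [0.3, -0.2, 0.2]
opening: 0.0417
```

{"name": "arm_command", "arguments": {
  "rows": [
    [0,0,-0.003,0,0,0,0.042],
    [0,0,-0.006,0,0,0,0.042],
    [0,0,-0.006,0,0,0,0.042]
  ]
}}

```text
time_s: 7.02
tool_pos: [0.5555, -0.215, -0.0039]
tool_rot: [[-0.001, -0.998, 0.068], [0.0, 0.068, 0.998], [-1.0, 0.001, 0.0]]
wrist_force: [-0.6, 0.0, -0.0]
opening: 0.0418
```

{"name": "arm_command", "arguments": {
  "rows": [
    [0,0,-0.004,0,0,0,0.042],
    [0,0,-0.008,0,0,0,0.042],
    [0,0,-0.008,0,0,0,0.042]
  ]
}}

```text
time_s: 7.4
tool_pos: [0.5553, -0.2149, -0.0121]
tool_rot: [[-0.001, -0.998, 0.068], [0.0, 0.068, 0.998], [-1.0, 0.001, 0.0]]
wrist_force: [-0.4, 0.1, -0.4]
opening: 0.042
```

```bash
python3 - <<'E'
from h import *
print(env.read_state()['wrist_force'])
im=env.capture('wrist');cv2.imwrite('pics/w5.png',im[:,:,::-1])
E
```

```text
[-0.36998857  0.11771161 -0.35711312]
```

View pics/w5.png

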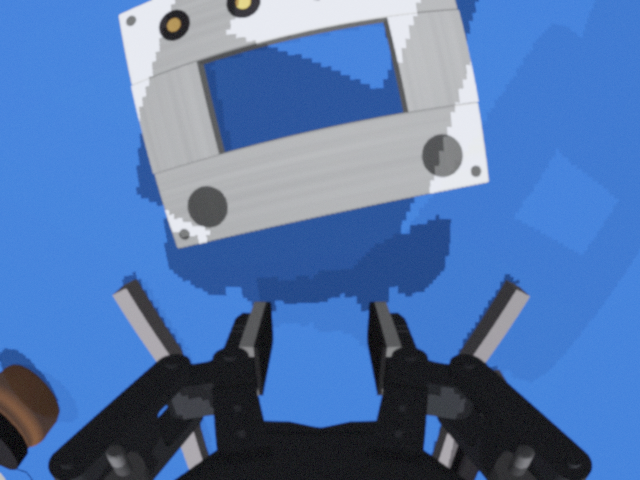

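{"name": "arm_command", "arguments": {
  "rows": [
    [0,0,-0.003,0,0,0,0.042],
    [0,0,-0.006,0,0,0,0.042],
    [0,0,-0.008,0,0,0,0.042],
    [0,0,-0.008,0,0,0,0.042]
  ]
}}

```text
time_s: 7.95
tool_pos: [0.5556, -0.215, -0.0198]
tool_rot: [[-0.0, -0.998, 0.068], [0.0, 0.068, 0.998], [-1.0, 0.001, 0.0]]
wrist_force: [0.4, 1.1, -0.9]
opening: 0.0422
```

{"name": "arm_command", "arguments": {
  "rows": [
    [0,0,-0.002,0,0,0,0.042],
    [0,0,-0.004,0,0,0,0.042],
    [0,0,-0.004,0,0,0,0.042]
  ]
}}

```text
time_s: 8.32
tool_pos: [0.5556, -0.215, -0.0238]
tool_rot: [[-0.0, -0.998, 0.068], [0.0, 0.068, 0.998], [-1.0, 0.001, 0.0]]
wrist_force: [0.5, -0.1, -0.3]
opening: 0.0422
```

{"name": "arm_command", "arguments": {
  "rows": [
    [0,0,-0.001,0,0,0,0.042],
    [0,0,-0.003,0,0,0,0.042],
    [0,0,-0.003,0,0,0,0.042]
  ]
}}

```text
time_s: 8.7
tool_pos: [0.5556, -0.215, -0.0267]
tool_rot: [[-0.0, -0.998, 0.068], [0.0, 0.068, 0.998], [-1.0, 0.0, 0.0]]
wrist_force: [-0.1, 0.2, 0.0]
opening: 0.042
```

```bash
python3 - <<'E'
from h import *
im=env.capture('wrist');cv2.imwrite('pics/w6.png',im[:,:,::-1])
crop('pics/w6.png','pics/w6c.png',220,280,420,400,4)
im=env.capture('scene');cv2.imwrite('pics/s6.png',im[:,:,::-1])
crop('pics/s6.png','pics/s6c.png',180,160,340,340,4)
E
```

```text
(no output)
```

View pics/w6c.png

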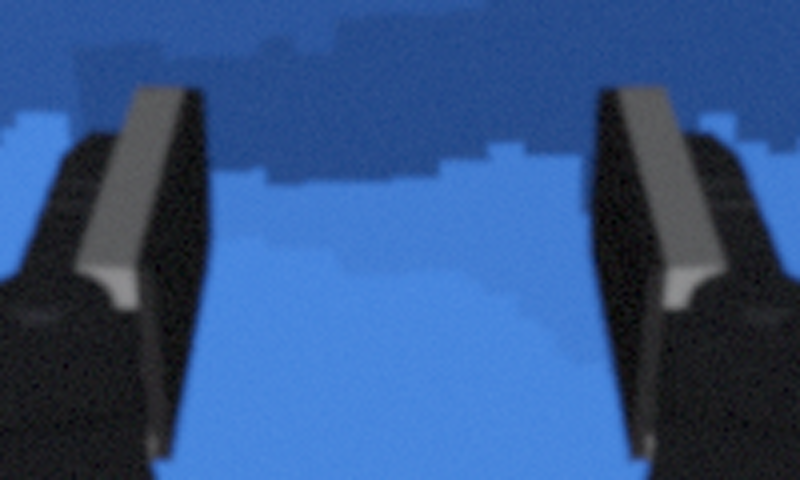

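View pics/s6c.png

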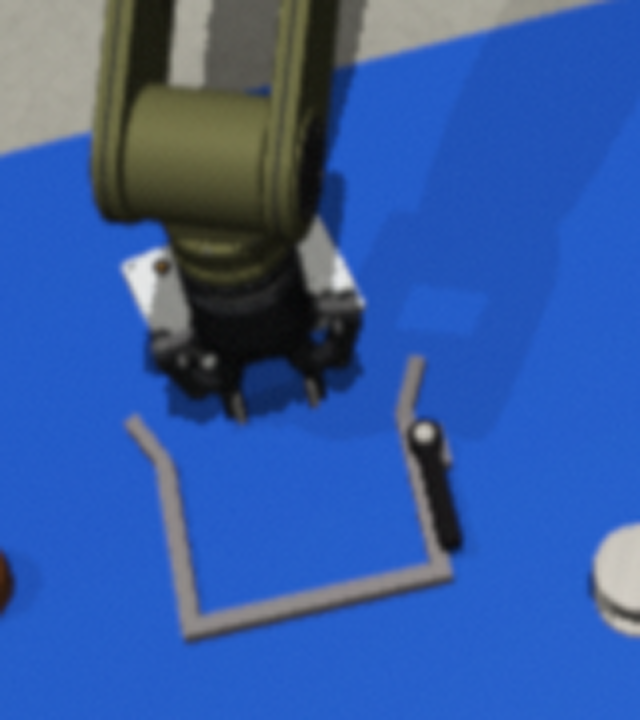

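{"name": "arm_command", "arguments": {
  "rows": [
    [0,0,-0.001,0,0,0,0.042],
    [0,0,-0.002,0,0,0,0.042],
    [0,0,-0.002,0,0,0,0.042]
  ]
}}

```text
time_s: 9.18
tool_pos: [0.5557, -0.2151, -0.0286]
tool_rot: [[-0.0, -0.998, 0.068], [0.0, 0.068, 0.998], [-1.0, 0.0, 0.0]]
wrist_force: [0.4, 0.1, 0.5]
opening: 0.042
```

{"name": "arm_command", "arguments": {
  "rows": [
    [0,0,-0.001,0,0,0,0.042],
    [0,0,-0.002,0,0,0,0.042],
    [0,0,-0.002,0,0,0,0.042]
  ]
}}

```text
time_s: 9.55
tool_pos: [0.5559, -0.2152, -0.0291]
tool_rot: [[-0.001, -0.998, 0.068], [0.0, 0.068, 0.998], [-1.0, 0.001, 0.0]]
wrist_force: [-4.3, 2.2, 8.3]
opening: 0.0418
```

{"name": "arm_command", "arguments": {
  "rows": [
    [0,0,0.02,0,0,0,0.042],
    [-0.01,0,0.045,0,0,0.03,0.042],
    [-0.05,0,0.045,0,0,0.12,0.042],
    [-0.1,0,0.045,0,0,0.215,0.042],
    [-0.1,0,0.045,0,0,0.215,0.042],
    [-0.1,0,0.045,0,0,0.215,0.042],
    [-0.1,0,0.045,0,0,0.215,0.042]
  ]
}}

```text
time_s: 10.42
tool_pos: [0.4573, -0.2157, 0.0156]
tool_rot: [[0.002, -0.989, -0.147], [-0.001, -0.147, 0.989], [-1.0, -0.002, -0.001]]
wrist_force: [0.6, 0.1, 0.6]
opening: 0.0419
```

```bash
python3 - <<'E'
from h import *
s=env.read_state();np.savez('w7.npz',p=s['tool_pos'],R=s['tool_rot']);print(s['tool_pos'])
im=env.capture('wrist');cv2.imwrite('pics/w7.png',im[:,:,::-1])
E
```

```text
[ 0.4573472  -0.2157171   0.01558345]
```

View pics/w7.png

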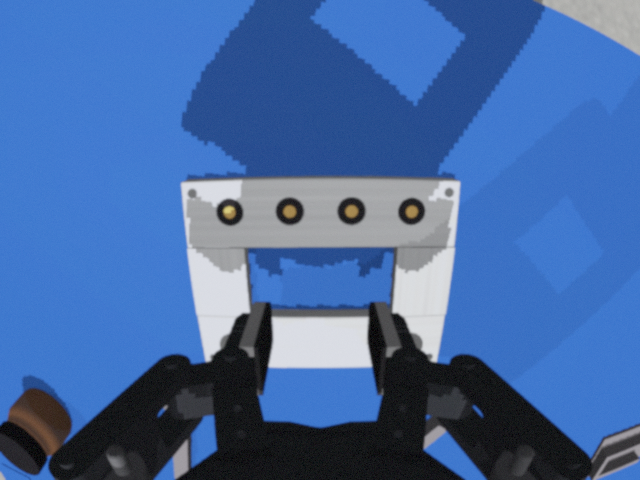

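```bash
python3 - <<'E'
from h import *
np.set_printoptions(precision=4,suppress=True)
d=np.load('w7.npz');W=lambda u,v,z:wray((u,v),z,d['p'],d['R'])
c=[W(*p,.013) for p in[(181,182),(461,181),(438,367),(207,367)]]
print(np.mean(c,0),[np.linalg.norm(c[i]-c[(i+1)%4]) for i in range(4)])
w=[W(*p,.013) for p in[(247,248),(395,248),(392,309),(250,309)]]
print(np.mean(w,0),[np.linalg.norm(w[i]-w[(i+1)%4]) for i in range(4)],d['p'])
E
```

```text
[ 0.4571 -0.2146  0.013 ] [np.float64(0.13976036714866583), np.float64(0.11250375402890801), np.float64(0.14089679812960024), np.float64(0.11182021363855865)]
[ 0.4538 -0.2156  0.013 ] [np.float64(0.0751201114017125), np.float64(0.035167552618884344), np.float64(0.07716433921292049), np.float64(0.03516716769959653)] [ 0.4573 -0.2157  0.0156]
```

{"name": "arm_command", "arguments": {
  "rows": [
    [-0.001,0.0005,-0.015,0,0,0,0.042],
    [-0.001,0.0005,-0.027,0,0,0,0.042],
    [-0.001,0.0005,-0.035,0,0,0,0.042],
    [-0.001,0.0005,-0.04,0,0,0,0.042],
    [-0.001,0.0005,-0.041,0,0,0,0.042],
    [-0.001,0.0005,-0.041,0,0,0,0.042]
  ]
}}

```text
time_s: 11.22
tool_pos: [0.455, -0.2148, -0.0262]
tool_rot: [[0.0, -0.989, -0.147], [-0.0, -0.147, 0.989], [-1.0, -0.0, -0.0]]
wrist_force: [0.4, 0.5, -0.1]
opening: 0.0418
```

```bash
python3 - <<'E'
from h import *
im=env.capture('wrist');cv2.imwrite('pics/w8.png',im[:,:,::-1])
E
```

```text
(no output)
```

View pics/w8.png

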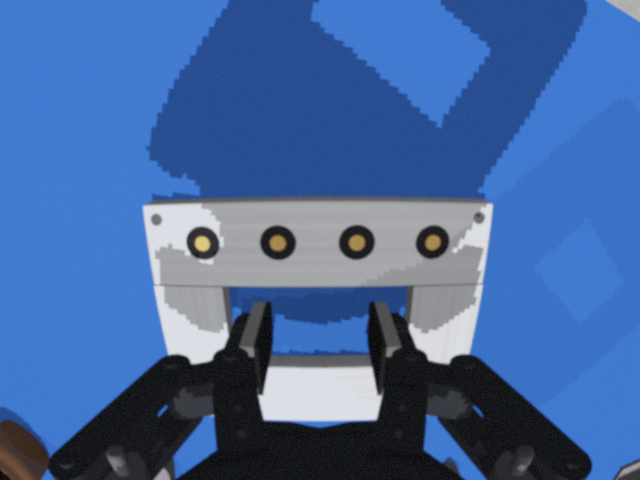

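{"name": "arm_command", "arguments": {
  "rows": [
    [0.01,0.0005,0,0,0,0,0.042],
    [0.02,0.001,0,0,0,-0.03,0.042],
    [0.032,0.002,0,0,0,-0.06,0.042],
    [0.044,0.0035,0,0,0,-0.09,0.042],
    [0.056,0.0035,0,0,0,-0.12,0.042],
    [0.068,0.002,0,0,0,-0.15,0.042],
    [0.08,0.001,0,0,0,-0.18,0.042],
    [0.092,0,0,0,0,-0.2,0.042],
    [0.1,0,0,0,0,-0.215,0.042],
    [0.1,0,0,0,0,-0.215,0.042]
  ]
}}

```text
time_s: 12.52
tool_pos: [0.5559, -0.2147, -0.0263]
tool_rot: [[0.001, -0.998, 0.068], [-0.0, 0.068, 0.998], [-1.0, -0.001, -0.0]]
wrist_force: [0.1, 0.0, -0.6]
opening: 0.042
```

```bash
python3 - <<'E'
from h import *
im=env.capture('wrist');cv2.imwrite('pics/w9.png',im[:,:,::-1])
im=env.capture('scene');cv2.imwrite('pics/s9.png',im[:,:,::-1])
crop('pics/s9.png','pics/s9c.png',180,160,340,340,4)
E
```

```text
(no output)
```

View pics/w9.png

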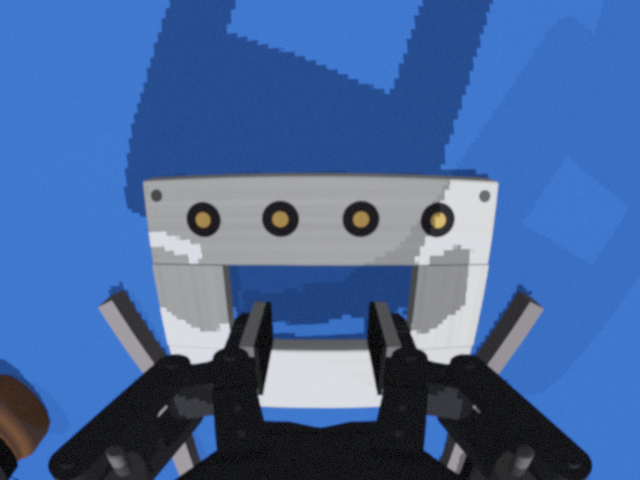

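View pics/s9c.png

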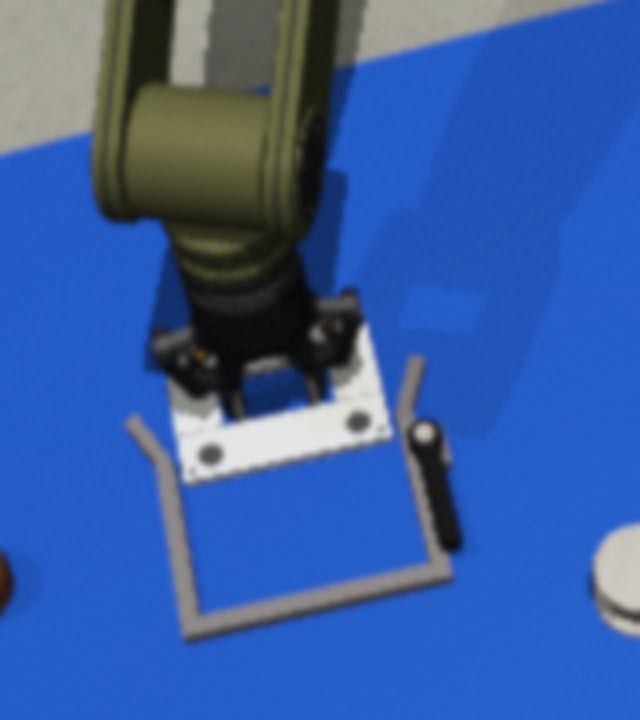

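{"name": "arm_command", "arguments": {
  "rows": [
    [0.01,-0.0007,0,0,0,0,0.042],
    [0.022,-0.0015,0,0,0,0,0.042],
    [0.034,-0.0023,0,0,0,0,0.042],
    [0.046,-0.003,0,0,0,0,0.042],
    [0.058,-0.0038,0,0,0,0,0.042],
    [0.07,-0.0046,0,0,0,0,0.042],
    [0.08,-0.0053,0,0,0,0,0.042],
    [0.088,-0.0058,0,0,0,0,0.042],
    [0.088,-0.0058,0,0,0,0,0.042]
  ]
}}

```text
time_s: 13.75
tool_pos: [0.6439, -0.2207, -0.0261]
tool_rot: [[0.002, -0.998, 0.068], [-0.0, 0.068, 0.998], [-1.0, -0.002, -0.0]]
wrist_force: [-0.2, -0.0, -0.2]
opening: 0.0421
```

```bash
python3 - <<'E'
from h import *
im=env.capture('scene');cv2.imwrite('pics/s10.png',im[:,:,::-1])
crop('pics/s10.png','pics/s10c.png',200,220,320,340,5)
E
```

```text
(no output)
```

View pics/s10c.png

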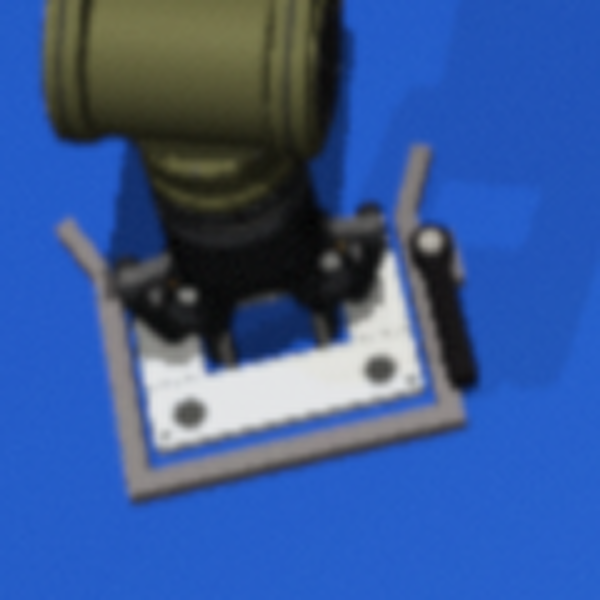

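{"name": "arm_command", "arguments": {
  "rows": [
    [0.004,-0.0003,0,0,0,0,0.042],
    [0.008,-0.0005,0,0,0,0,0.042],
    [0.01,-0.0007,0,0,0,0,0.042],
    [0.01,-0.0007,0,0,0,0,0.042]
  ]
}}

```text
time_s: 14.3
tool_pos: [0.653, -0.2212, -0.0264]
tool_rot: [[0.0, -0.998, 0.068], [-0.0, 0.068, 0.998], [-1.0, -0.0, -0.0]]
wrist_force: [-2.0, 0.5, 1.0]
opening: 0.042
```

{"name": "arm_command", "arguments": {
  "rows": [
    [0.0015,-0.0001,0,0,0,0,0.042],
    [0.003,-0.0002,0,0,0,0,0.042],
    [0.003,-0.0002,0,0,0,0,0.042]
  ]
}}

```text
time_s: 14.68
tool_pos: [0.656, -0.2214, -0.0264]
tool_rot: [[0.0, -0.998, 0.068], [-0.0, 0.068, 0.998], [-1.0, -0.0, -0.0]]
wrist_force: [-2.1, 0.3, 1.4]
opening: 0.0417
```

{"name": "arm_command", "arguments": {
  "rows": [
    [0.0015,-0.0001,0,0,0,0,0.042],
    [0.003,-0.0002,0,0,0,0,0.042],
    [0.003,-0.0002,0,0,0,0,0.042]
  ]
}}

```text
time_s: 15.05
tool_pos: [0.6566, -0.2212, -0.0266]
tool_rot: [[-0.006, -0.998, 0.068], [0.001, 0.068, 0.998], [-1.0, 0.006, 0.001]]
wrist_force: [-9.8, 0.8, 8.0]
opening: 0.0418
```

```bash
python3 - <<'E'
from h import *
im=env.capture('scene');cv2.imwrite('pics/s11.png',im[:,:,::-1])
crop('pics/s11.png','pics/s11c.png',200,220,320,340,5)
E
```

```text
(no output)
```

View pics/s11c.png

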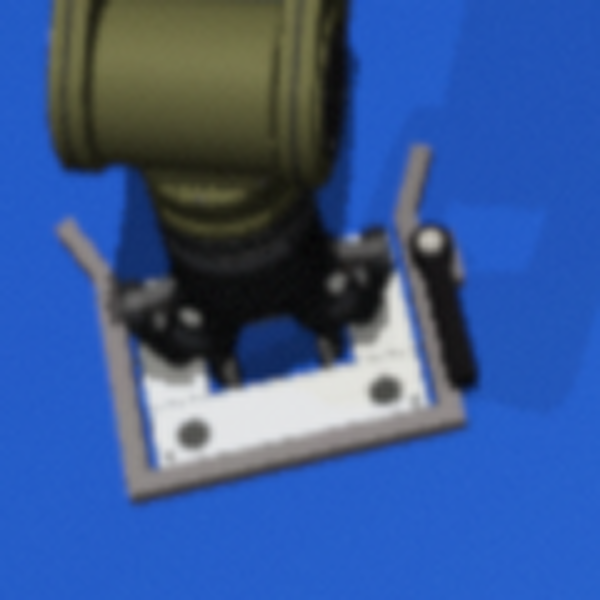

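{"name": "arm_command", "arguments": {
  "rows": [
    [-0.006,0.0004,0,0,0,0,0.042],
    [-0.008,0.0005,0.0,0,0,0,0.042],
    [-0.008,0.0005,0.03,0,0,0,0.042],
    [-0.008,0.0005,0.08,0,0,0,0],
    [0.01,0.06,0.1,0,0,0,0],
    [0.022,0.124,0.1,0,0,0,0],
    [0.022,0.124,0.1,0,0,0,0],
    [0.022,0.124,0.1,0,0,0,0],
    [0.022,0.124,0.1,0,0,0,0]
  ]
}}

```text
time_s: 16.23
tool_pos: [0.6805, -0.0988, 0.0731]
tool_rot: [[-0.0, -0.998, 0.069], [-0.0, 0.069, 0.998], [-1.0, 0.0, -0.0]]
wrist_force: [0.4, -0.5, -0.3]
opening: -0.0002
```

```bash
python3 - <<'E'
from h import *
s=env.read_state();np.savez('w12.npz',p=s['tool_pos'],R=s['tool_rot']);print(s['tool_pos'])
im=env.capture('wrist');cv2.imwrite('pics/w12.png',im[:,:,::-1])
im=env.capture('scene');cv2.imwrite('pics/s12.png',im[:,:,::-1])
crop('pics/s12.png','pics/s12c.png',200,200,320,320,5)
E
```

```text
[ 0.68050877 -0.09878696  0.07305077]
```

View pics/w12.png

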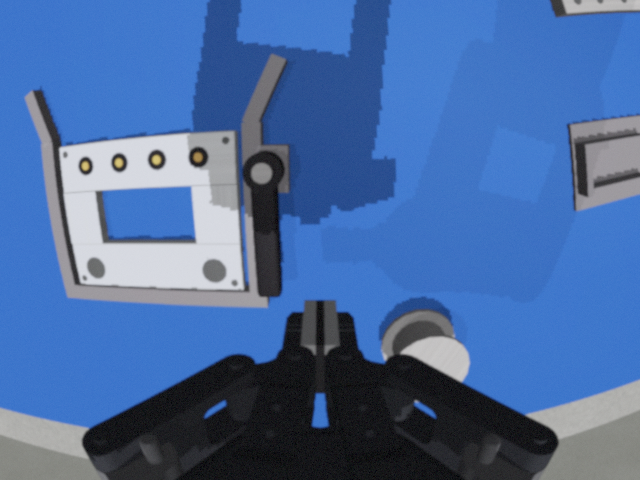

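View pics/s12c.png

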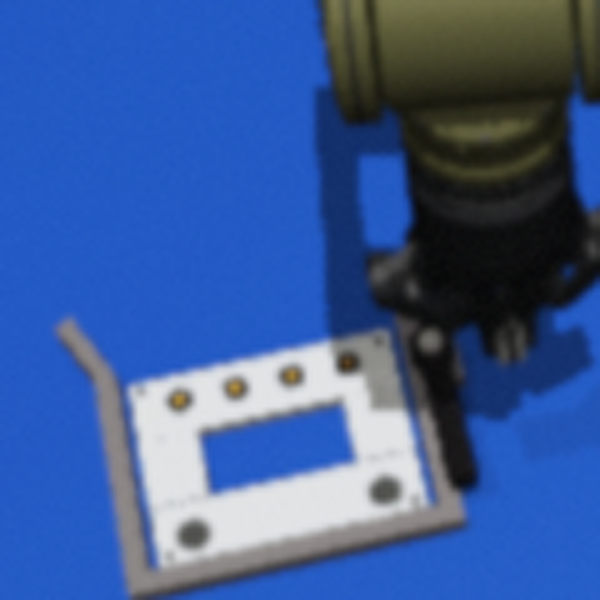

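```bash
python3 - <<'E'
from h import *
np.set_printoptions(precision=4,suppress=True)
d=np.load('w12.npz');W=lambda u,v,z:wray((u,v),z,d['p'],d['R'])
print(W(262,173,.036),W(268,292,.031))
w=[W(*p,.013) for p in[(58,147),(235,132),(244,288),(78,285)]];print(np.mean(w,0))
E
```

```text
[ 0.6239 -0.128   0.036 ] [ 0.701  -0.1338  0.031 ]
[ 0.6476 -0.2214  0.013 ]
```

{"name": "arm_command", "arguments": {
  "rows": [
    [0,0,-0.04,0,0,0,0],
    [0,0,-0.07,0,0,0,0],
    [0,0,-0.083,0,0,0,0],
    [0,0,-0.083,0,0,0,0]
  ]
}}

```text
time_s: 16.82
tool_pos: [0.6801, -0.098, -0.0105]
tool_rot: [[-0.002, -0.998, 0.069], [0.0, 0.069, 0.998], [-1.0, 0.002, 0.0]]
wrist_force: [-0.6, 0.1, 0.1]
opening: 0.0004
```

{"name": "arm_command", "arguments": {
  "rows": [
    [0.001,-0.008,0,0,0,0,0],
    [0.003,-0.018,0,0,0,0,0],
    [0.005,-0.029,0,0,0,0,0],
    [0.004,-0.04,0,0,0,0,0],
    [0.002,-0.05,0,0,0,0,0],
    [-0.004,-0.06,0,0,0,0,0],
    [-0.01,-0.069,0,0,0,0,0],
    [-0.019,-0.077,0,0,0,0,0],
    [-0.029,-0.083,0,0,0,0,0],
    [-0.036,-0.0855,0,0,0,0,0],
    [-0.036,-0.0855,0,0,0,0,0]
  ]
}}

```text
time_s: 18.2
tool_pos: [0.644, -0.1833, -0.0095]
tool_rot: [[-0.001, -0.998, 0.068], [-0.0, 0.068, 0.998], [-1.0, 0.001, -0.0]]
wrist_force: [-0.5, 0.9, 0.0]
opening: 0.0001
```

```bash
python3 - <<'E'
from h import *
im=env.capture('scene');cv2.imwrite('pics/s13.png',im[:,:,::-1])
crop('pics/s13.png','pics/s13c.png',200,200,320,320,5)
E
```

```text
(no output)
```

View pics/s13c.png

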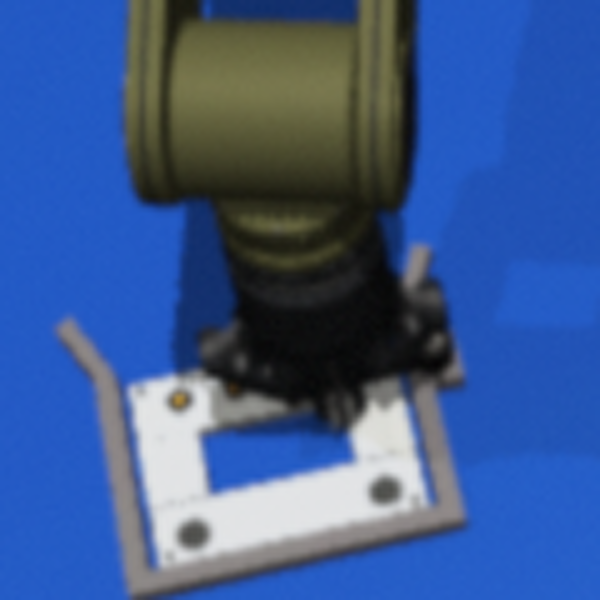

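{"name": "arm_command", "arguments": {
  "rows": [
    [-0.002,0,0,0,0,0,0],
    [-0.004,0,0,0,0,0,0],
    [-0.004,0,0,0,0,0,0]
  ]
}}

```text
time_s: 18.62
tool_pos: [0.6409, -0.183, -0.0094]
tool_rot: [[0.0, -0.998, 0.068], [-0.0, 0.068, 0.998], [-1.0, -0.0, -0.0]]
wrist_force: [0.7, -1.1, 0.5]
opening: -0.0
```

{"name": "arm_command", "arguments": {
  "rows": [
    [-0.002,0,0,0,0,0,0],
    [-0.003,0,0,0,0,0,0],
    [-0.003,0,0,0,0,0,0]
  ]
}}

```text
time_s: 19.0
tool_pos: [0.6392, -0.1831, -0.0092]
tool_rot: [[0.003, -0.998, 0.068], [-0.0, 0.068, 0.998], [-1.0, -0.003, -0.0]]
wrist_force: [5.3, -0.1, -2.8]
opening: 0.0001
```

{"name": "arm_command", "arguments": {
  "rows": [
    [0.008,0,0,0,0,0,0],
    [0.012,0,0.02,0,0,0,0],
    [0.0,0.03,0.08,0,0,0,0.03],
    [-0.05,0.09,0.12,0,0,0,0.06],
    [-0.05,0.09,0.12,0,0,0,0.06],
    [-0.05,0.09,0.12,0,0,0,0.06]
  ]
}}

```text
time_s: 19.75
tool_pos: [0.5886, -0.0922, 0.1139]
tool_rot: [[0.004, -0.998, 0.066], [-0.001, 0.066, 0.998], [-1.0, -0.004, -0.001]]
wrist_force: [0.5, -0.3, 0.6]
opening: 0.0598
```

```bash
python3 - <<'E'
from h import *
s=env.read_state();np.savez('w14.npz',p=s['tool_pos'],R=s['tool_rot']);print(s['tool_pos'])
im=env.capture('wrist');cv2.imwrite('pics/w14.png',im[:,:,::-1])
im=env.capture('scene');cv2.imwrite('pics/s14.png',im[:,:,::-1])
crop('pics/s14.png','pics/s14c.png',200,200,320,320,5)
E
```

```text
[ 0.58857648 -0.09217164  0.1138773 ]
```

View pics/w14.png

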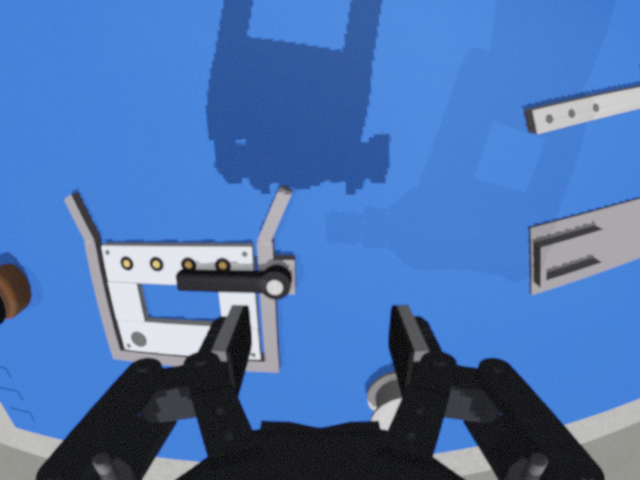

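View pics/s14c.png

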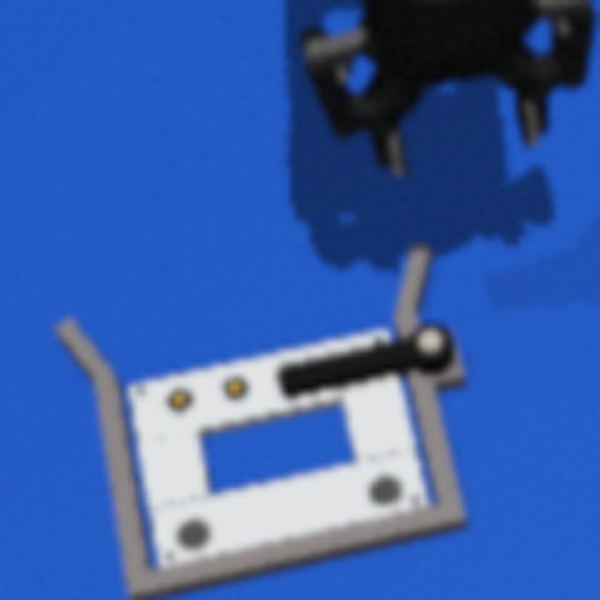

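```bash
python3 - <<'E'
from h import *
s=env.read_state();print(s['joint_pos'],s['time_s'])
E
```

```text
[-2.47309802e-01  7.65286768e-02  1.85668160e+00 -3.69809092e-04
  1.20713342e+00 -1.75035108e+00] 19.85
```

{"name": "arm_command", "arguments": {
  "rows": [
    [-0.01,0.03,0,0,0,-0.1,0.045],
    [-0.03,0.08,0,0,0,-0.28,0.045],
    [-0.05,0.14,0,0,0,-0.46,0.045],
    [-0.075,0.2,-0.02,0,0,-0.64,0.045],
    [-0.1,0.26,-0.02,0,0,-0.82,0.045],
    [-0.113,0.299,-0.02,0,0,-1.0,0.045],
    [-0.113,0.299,-0.02,0,0,-1.18,0.045],
    [-0.113,0.299,-0.02,0,0,-1.253,0.045],
    [-0.113,0.299,-0.02,0,0,-1.253,0.045],
    [-0.113,0.299,-0.02,0,0,-1.253,0.045]
  ]
}}

```text
time_s: 21.1
tool_pos: [0.4751, 0.2055, 0.0901]
tool_rot: [[-0.001, -0.248, 0.969], [-0.0, 0.969, 0.248], [-1.0, -0.0, -0.001]]
wrist_force: [-1.1, -0.1, 0.0]
opening: 0.0452
```

```bash
python3 - <<'E'
from h import *
s=env.read_state();np.savez('w15.npz',p=s['tool_pos'],R=s['tool_rot']);print(s['tool_pos'],s['joint_pos'])
im=env.capture('wrist');cv2.imwrite('pics/w15.png',im[:,:,::-1])
E
```

```text
[0.47511213 0.20545498 0.09005339] [ 3.04466686e-01 -7.23274805e-02  2.04432558e+00 -9.13447131e-05
  1.17061445e+00  5.40835026e-02]
```

View pics/w15.png

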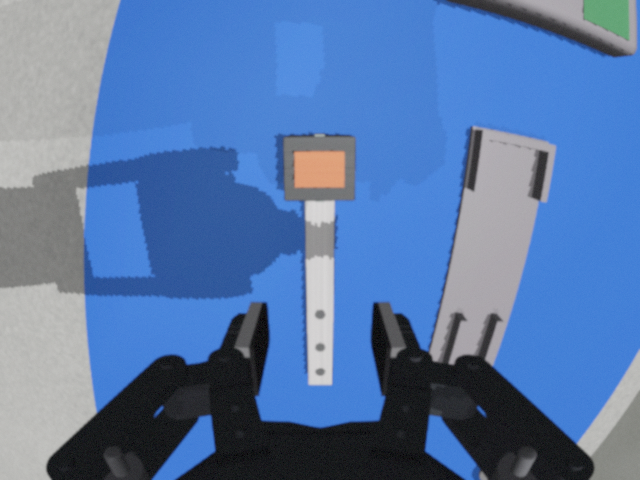

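```bash
python3 - <<'E'
from h import *
np.set_printoptions(precision=4,suppress=True)
d=np.load('w15.npz');W=lambda u,v,z:wray((u,v),z,d['p'],d['R'])
e=W(320,385,.019);t=W(320,169,.040);n=(W(306,200,.019)+W(335,200,.019))/2
print('end',e,'trans',t,'near',n,np.linalg.norm(n-e))
a=n-e;y=np.arctan2(a[1],a[0]);print('yaw',y,np.arctan2(*(t-e)[[1,0]]))
u=np.array([np.cos(y),np.sin(y),0]);print('mid',e+.1*u,t-.08*u)
crop('pics/w15.png','pics/w15c.png',420,110,570,380,2.2)
crop('pics/w15.png','pics/w15d.png',420,110,570,250,5)
E
```

```text
end [0.5063 0.0837 0.019 ] trans [0.4616 0.2584 0.04  ] near [0.4677 0.2356 0.019 ] 0.15675224264350762
yaw 1.8193016183801114 1.8212321523990924
mid [0.4817 0.1806 0.019 ] [0.4812 0.1809 0.04  ]
```

View pics/w15d.png

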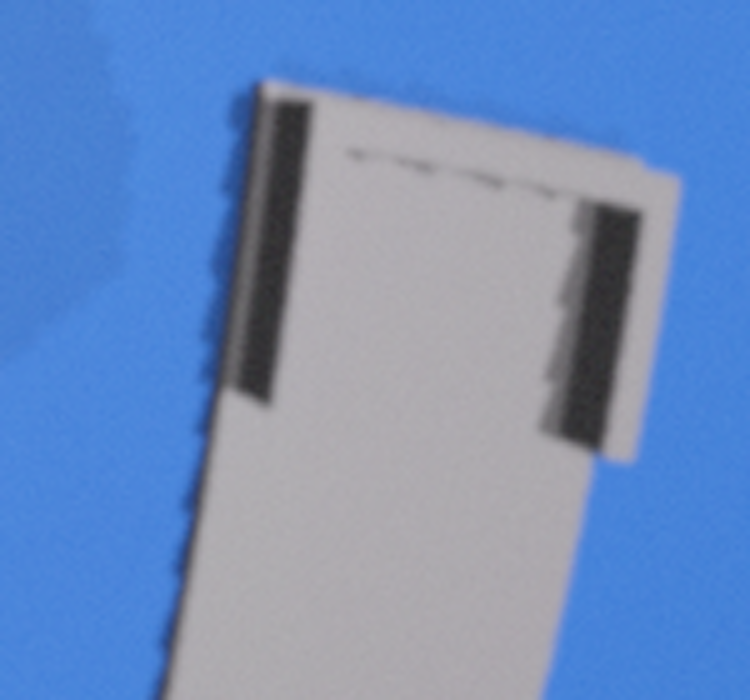

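{"name": "arm_command", "arguments": {
  "rows": [
    [-0.0005,0.002,-0.05,0,0,0,0.045],
    [-0.0005,0.002,-0.085,0,0,0,0.045],
    [-0.0005,0.002,-0.105,0,0,0,0.045],
    [-0.0005,0.002,-0.114,0,0,0,0.045],
    [-0.0005,0.002,-0.114,0,0,0,0.045]
  ]
}}

```text
time_s: 21.78
tool_pos: [0.4743, 0.2077, -0.0237]
tool_rot: [[-0.001, -0.247, 0.969], [-0.0, 0.969, 0.247], [-1.0, -0.0, -0.001]]
wrist_force: [-0.6, -0.0, 0.0]
opening: 0.0447
```

```bash
python3 - <<'E'
from h import *
im=env.capture('wrist');cv2.imwrite('pics/w16.png',im[:,:,::-1])
E
```

```text
(no output)
```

View pics/w16.png

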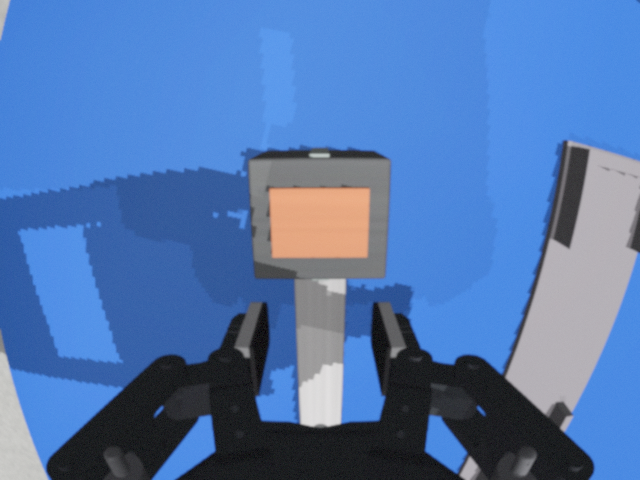

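{"name": "arm_command", "arguments": {
  "rows": [
    [0,0,0,0,0,0,0.0],
    [0,0,0,0,0,0,0.0],
    [0,0,0,0,0,0,0.0],
    [0,0,0,0,0,0,0.0],
    [0,0,0,0,0,0,0.0]
  ],
  "grip_force": 80
}}

```text
time_s: 22.45
tool_pos: [0.4751, 0.2082, -0.0219]
tool_rot: [[0.001, -0.248, 0.969], [0.0, 0.969, 0.248], [-1.0, -0.0, 0.001]]
wrist_force: [-2.2, -1.1, 5.6]
opening: 0.0178
```

```bash
python3 - <<'E'
from h import *
s=env.read_state();print(s['wrist_force'],s['wrist_torque'],s['opening'],s['tool_pos'])
E
```

```text
[-2.24883382 -1.12994651  5.59766976] [-0.16831781  0.41136525  0.01668244] 0.0178450979659333 [ 0.47507009  0.20821733 -0.02192238]
```

{"name": "arm_command", "arguments": {
  "rows": [
    [0,0,0.004,0,0,0,0.0],
    [0,0,0.01,0,0,0,0.0],
    [0,0,0.015,0,0,0,0.0],
    [0,0,0.015,0,0,0,0.0],
    [0,0,0.015,0,0,0,0.0]
  ]
}}

```text
time_s: 23.08
tool_pos: [0.4741, 0.2079, -0.0086]
tool_rot: [[-0.0, -0.247, 0.969], [-0.0, 0.969, 0.247], [-1.0, -0.0, -0.0]]
wrist_force: [0.1, 0.3, -5.6]
opening: 0.0175
```

```bash
python3 - <<'E'
from h import *
s=env.read_state();print(s['wrist_force'],s['wrist_torque'],s['opening'],s['tool_pos'])
im=env.capture('wrist');cv2.imwrite('pics/w17.png',im[:,:,::-1])
s=env.read_state();print(s['wrist_force'],s['wrist_torque'],s['opening'])
im=env.capture('scene');cv2.imwrite('pics/s17.png',im[:,:,::-1])
crop('pics/s17.png','pics/s17c.png',320,150,460,290,5)
E
```

```text
[ 0.14083589  0.26318566 -5.59533338] [-0.00505981 -0.00349382  0.03759137] 0.0175042323647538 [ 0.47413233  0.20791133 -0.00864201]
[ 0.86134057 -0.21122849 -4.95272099] [ 0.00220278  0.00719626 -0.02448487] 0.017304533257195363
```

View pics/w17.png

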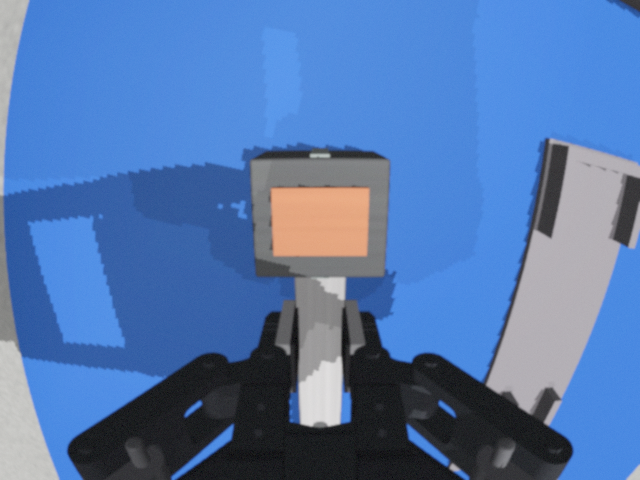

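View pics/s17c.png

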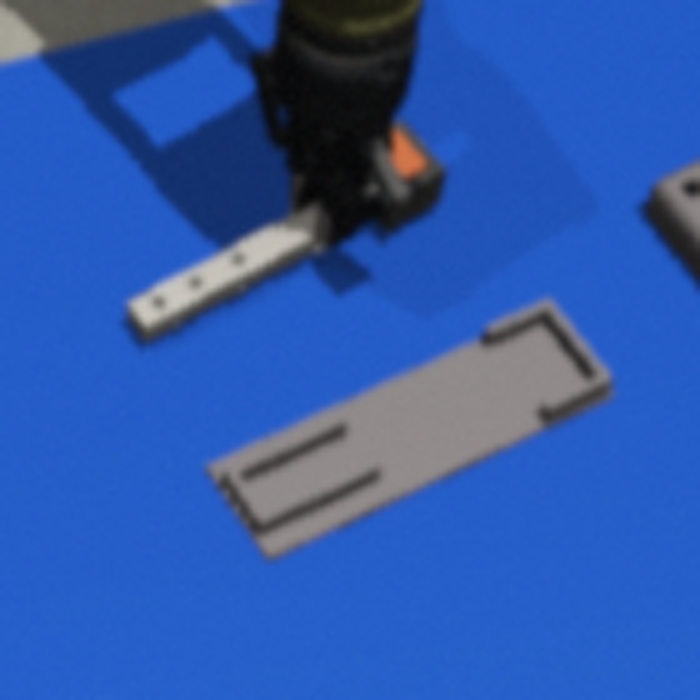

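```bash
python3 - <<'E'
from h import *
np.set_printoptions(precision=4,suppress=True)
d=np.load('w15.npz');W=lambda u,v,z:wray((420+u/5,110+v/5),z,d['p'],d['R'])
A=W(262,84,.021);B=W(682,178,.021);print(A,B,np.linalg.norm(A-B))
b=B-A;print('yaw',np.arctan2(b[1],b[0])+np.pi/2)
e=np.array([np.cos(np.arctan2(b[1],b[0])+np.pi/2),np.sin(np.arctan2(b[1],b[0])+np.pi/2),0])
print('home',(A+B)/2-.113*e)
# side edges floor z .007 : left (222,400)->(165,700)
for p in[((225,395),(168,690)),((590,480),(545,700))]:
    l=W(*p[1],.007)-W(*p[0],.007);print('side yaw',np.arctan2(l[1],l[0])+np.pi)
f=[ray('top',(185+(p[0]+.5)/5-.5,205+(p[1]+.5)/5-.5),z) for p,z in[((36,108),.021),((50,234),.021),((480,57),.007),((494,187),.007)]]
print(f,(f[0]+f[1]+f[2]+f[3])/4)
E
python3 - <<'E'
import sys;sys.path.insert(0,'.')
from h import *
crop('pics/w14.png','pics/w14c.png',510,180,640,310,5)
E
```

```text
[0.5541 0.3128 0.021 ] [0.6258 0.3243 0.021 ] 0.07258069621061955
yaw 1.7301324820835844
home [0.6079 0.207  0.021 ]
side yaw 1.726005181948938
side yaw 1.7646133767344214
[array([0.6262, 0.323 , 0.021 ]), array([0.5624, 0.3097, 0.021 ]), array([0.6654, 0.1027, 0.007 ]), array([0.5982, 0.0916, 0.007 ])] [0.613  0.2067 0.014 ]
```

{"name": "arm_command", "arguments": {
  "rows": [
    [0,0,0.006,0,0,0,0.0],
    [0,0,0.012,0,0,0,0.0],
    [0,0,0.018,0,0,0,0.0],
    [0,0,0.018,0,0,0,0.0],
    [0,0,0.018,0,0,0,0.0]
  ]
}}

```text
time_s: 23.8
tool_pos: [0.4742, 0.208, 0.0095]
tool_rot: [[-0.0, -0.247, 0.969], [0.0, 0.969, 0.247], [-1.0, 0.0, -0.0]]
wrist_force: [0.1, -0.2, -5.4]
opening: 0.0174
```

```bash
python3 - <<'E'
from h import *
s=env.read_state();print(s['wrist_force'],s['wrist_torque'],s['opening'],s['tool_pos'])
im=env.capture('wrist');cv2.imwrite('pics/w18.png',im[:,:,::-1])
im=env.capture('scene');cv2.imwrite('pics/s18.png',im[:,:,::-1])
crop('pics/s18.png','pics/s18c.png',320,150,460,290,5)
E
```

```text
[ 0.0688709  -0.2167517  -5.38609154] [-0.04995892 -0.01422209  0.01247784] 0.017398225895718 [0.47422281 0.20797829 0.00954577]
```

View pics/s18c.png

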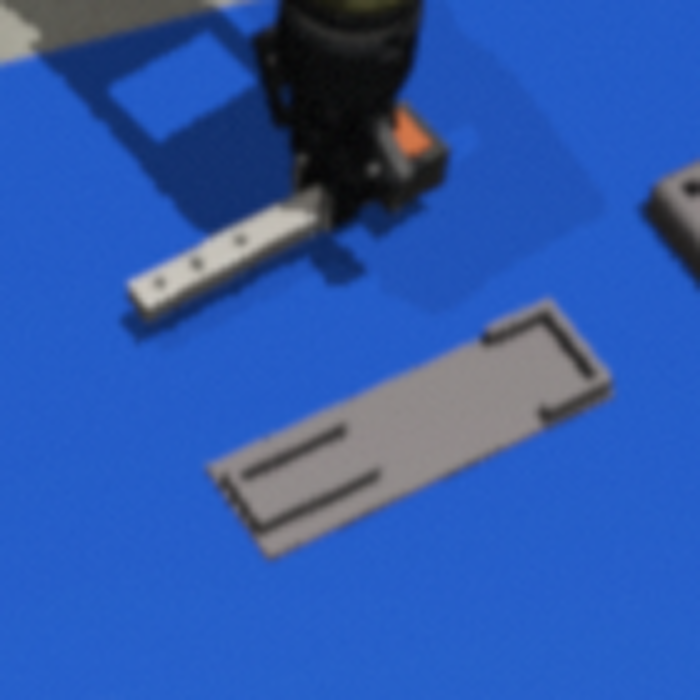

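View pics/w18.png

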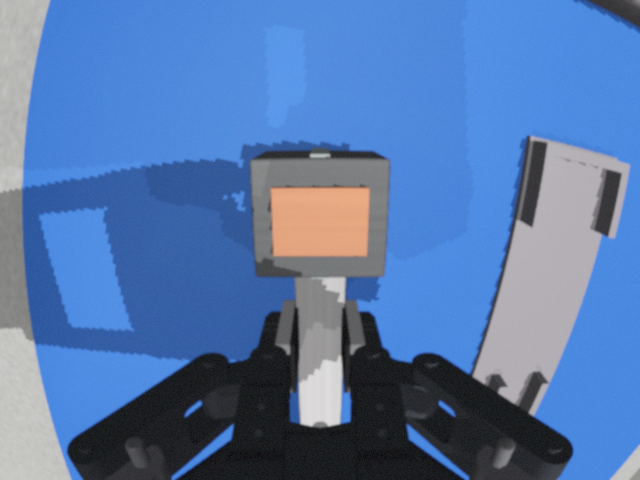

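{"name": "arm_command", "arguments": {
  "rows": [
    [0.01,0.002,0.002,0,0,0,0.0],
    [0.03,0.006,0.006,0,0,-0.02,0.0],
    [0.05,0.011,0.01,0,0,-0.04,0.0],
    [0.07,0.015,0.012,0,0,-0.06,0.0],
    [0.09,0.019,0.012,0,0,-0.08,0.0],
    [0.11,0.023,0.012,0,0,-0.08,0.0],
    [0.125,0.026,0.012,0,0,-0.08,0.0],
    [0.1325,0.0275,0.012,0,0,-0.08,0.0],
    [0.1325,0.0275,0.012,0,0,-0.08,0.0],
    [0.1325,0.0275,0.012,0,0,-0.08,0.0]
  ]
}}

```text
time_s: 25.15
tool_pos: [0.606, 0.2354, 0.0212]
tool_rot: [[-0.001, -0.169, 0.986], [-0.0, 0.986, 0.169], [-1.0, -0.0, -0.001]]
wrist_force: [-0.2, -0.4, -5.2]
opening: 0.0176
```

```bash
python3 - <<'E'
from h import *
s=env.read_state();np.savez('w19.npz',p=s['tool_pos'],R=s['tool_rot']);print(s['wrist_force'],s['wrist_torque'],s['opening'],s['tool_pos'])
for c in('wrist','top','scene'):
    im=env.capture(c);cv2.imwrite(f'pics/{c}19.png',im[:,:,::-1])
crop('pics/scene19.png','pics/s19c.png',350,180,460,290,6)
crop('pics/top19.png','pics/t19c.png',180,190,300,290,6)
E
```

```text
[-0.1926905  -0.39556839 -5.19559475] [-0.07638392 -0.02350005 -0.00609449] 0.01760486224320658 [0.60601974 0.23535111 0.02116502]
```

View pics/wrist19.png

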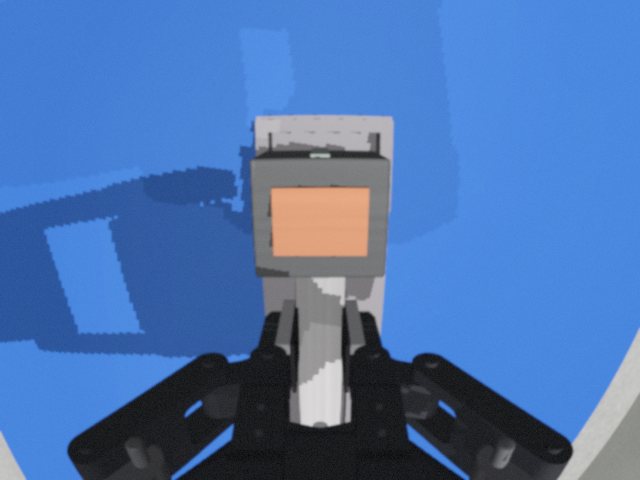

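View pics/s19c.png

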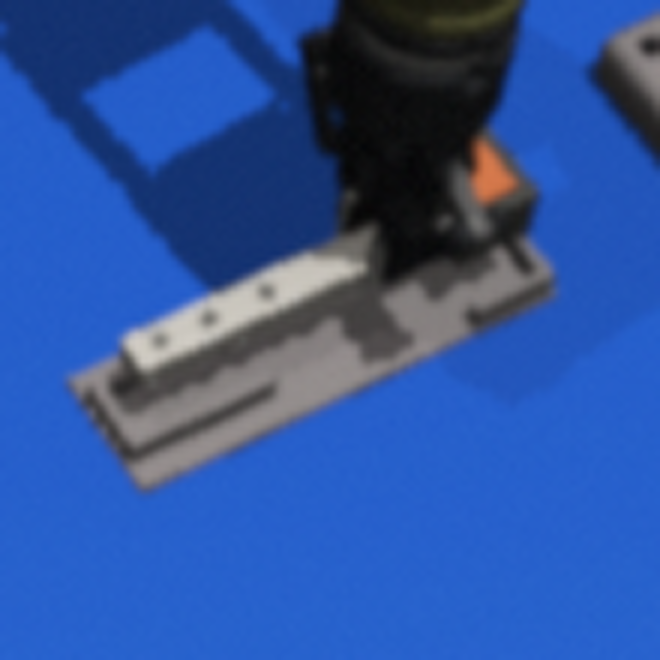

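View pics/t19c.png

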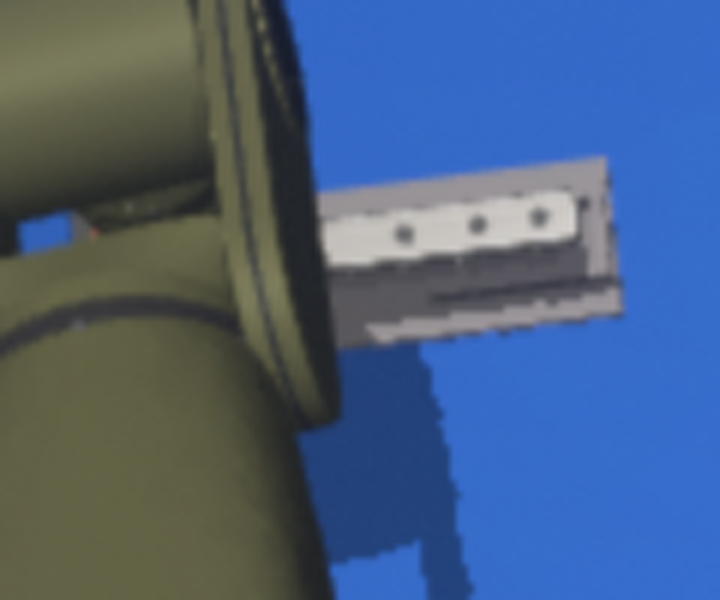

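```bash
python3 - <<'E'
from h import *
np.set_printoptions(precision=4,suppress=True)
crop('pics/wrist19.png','pics/w19c.png',240,100,400,290,4)
d=np.load('w19.npz');W=lambda u,v,z:wray((u,v),z,d['p'],d['R'])
A=W(255,117,.021);B=W(393.5,119.5,.021);b=B-A;y=np.arctan2(b[1],b[0])+np.pi/2
e=np.array([np.cos(y),np.sin(y),0]);print(A,B,np.linalg.norm(b),'yaw',y,'home',(A+B)/2-.113*e)
# bar top far end and holes with top camera at z bar top
zt=.009+.019+.0  # 
T=lambda u,v,z: ray('top',(180+(u+.5)/6-.5,190+(v+.5)/6-.5),z)
print('hole line',T(405,234,.06),T(540,217,.06),'end',T(580,214,.06))
h=T(540,217,.06)-T(405,234,.06);print(np.arctan2(-h[1],-h[0]))
c=[T(604,157,.007),T(622,314,.007)];print(c)
h=c[0]-c[1];print(np.arctan2(h[1],h[0])+np.pi/2,np.linalg.norm(h))
E
```

```text
[0.562  0.3149 0.021 ] [0.6253 0.3248 0.021 ] 0.0640904251031425 yaw 1.725220435991767 home [0.611  0.2082 0.021 ]
hole line [0.6175 0.1773 0.06  ] [0.6269 0.123  0.06  ] end [0.6289 0.1069 0.06  ]
1.7420503067335287
[array([0.6661, 0.1036, 0.007 ]), array([0.5984, 0.092 , 0.007 ])]
1.7415623633604056 0.06863731117118321
```

View pics/w19c.png

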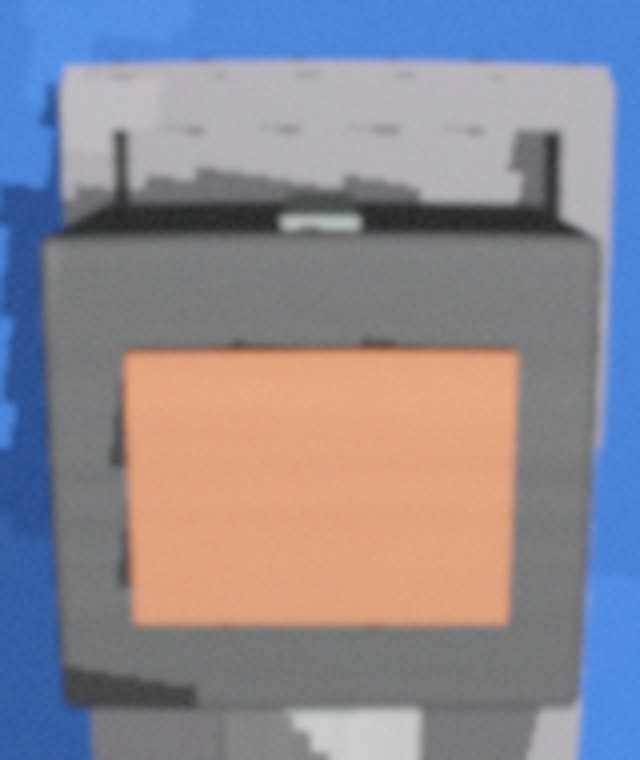

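{"name": "arm_command", "arguments": {
  "rows": [
    [0.0018,0.0012,0,0,0,0,0.0],
    [0.0018,0.0012,-0.006,0,0,0,0.0],
    [0.0018,0.0012,-0.012,0,0,0,0.0],
    [0.0018,0.0012,-0.018,0,0,0,0.0],
    [0.0018,0.0012,-0.022,0,0,0,0.0],
    [0.0018,0.0012,-0.022,0,0,0,0.0],
    [0.0018,0.0012,-0.022,0,0,0,0.0]
  ]
}}

```text
time_s: 26.18
tool_pos: [0.6088, 0.2367, -0.0003]
tool_rot: [[0.0, -0.169, 0.986], [0.0, 0.986, 0.169], [-1.0, 0.0, 0.0]]
wrist_force: [-0.1, 0.6, -5.7]
opening: 0.0176
```

```bash
python3 - <<'E'
from h import *
s=env.read_state();np.savez('w20.npz',p=s['tool_pos'],R=s['tool_rot']);print(s['wrist_force'],s['wrist_torque'],s['opening'],s['tool_pos'])
for c in('wrist','top','scene'):
    im=env.capture(c);cv2.imwrite(f'pics/{c}20.png',im[:,:,::-1])
crop('pics/scene20.png','pics/s20c.png',350,180,460,290,6)
crop('pics/top20.png','pics/t20c.png',180,190,300,290,6)
crop('pics/wrist20.png','pics/w20c.png',240,100,400,290,4)
E
```

```text
[-0.10068996  0.60218957 -5.66431657] [-0.0698972  -0.05139043  0.00053238] 0.017555056430956065 [ 6.08791877e-01  2.36746568e-01 -2.80972901e-04]
```

View pics/w20c.png

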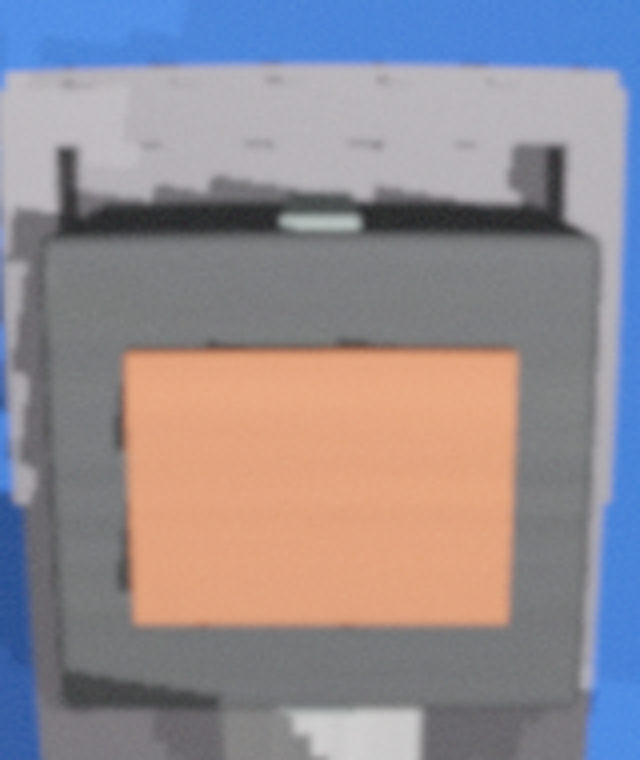

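View pics/s20c.png

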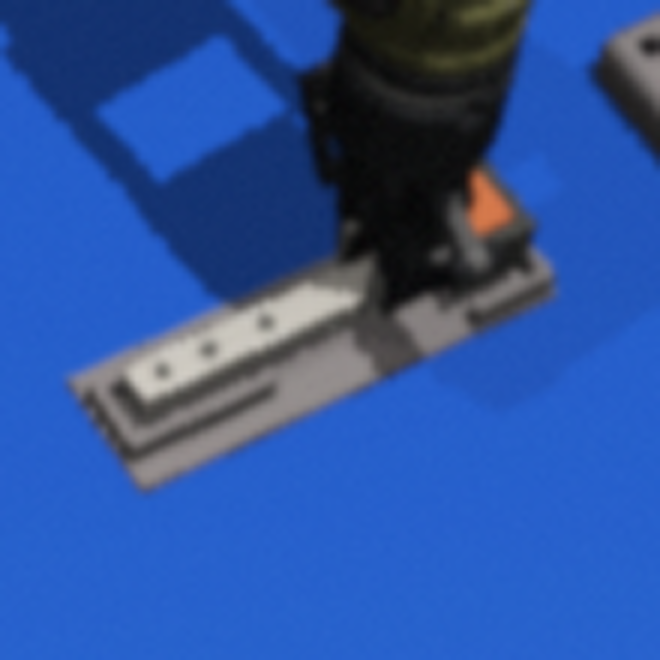

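View pics/t20c.png

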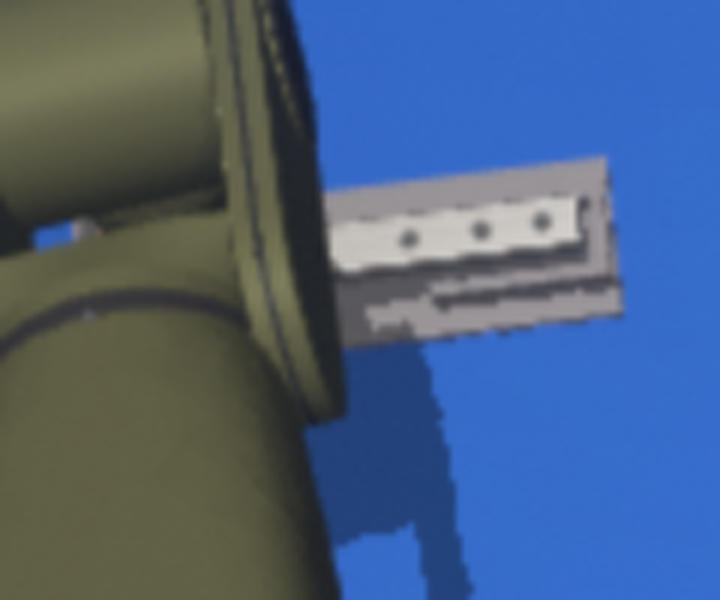

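{"name": "arm_command", "arguments": {
  "rows": [
    [-0.0012,0.0002,0,0,0,0,0.0],
    [-0.0012,0.0002,-0.004,0,0,0,0.0],
    [-0.0012,0.0002,-0.009,0,0,0,0.0],
    [-0.0012,0.0002,-0.013,0,0,0,0.0],
    [-0.0012,0.0002,-0.013,0,0,0,0.0]
  ]
}}

```text
time_s: 26.95
tool_pos: [0.6068, 0.2367, -0.0143]
tool_rot: [[-0.001, -0.169, 0.986], [-0.0, 0.986, 0.169], [-1.0, -0.0, -0.001]]
wrist_force: [-0.3, -0.2, -5.1]
opening: 0.0178
```

```bash
python3 - <<'E'
from h import *
s=env.read_state();print(s['wrist_force'],s['wrist_torque'],s['tool_pos'])
for c in('wrist','scene'):
    im=env.capture(c);cv2.imwrite(f'pics/{c}21.png',im[:,:,::-1])
crop('pics/scene21.png','pics/s21c.png',350,180,460,290,6)
crop('pics/wrist21.png','pics/w21c.png',240,100,400,290,4)
E
```

```text
[-0.31485787 -0.20121993 -5.07758913] [-0.01607298  0.02089106 -0.03948809] [ 0.60682038  0.23669449 -0.01431991]
```

View pics/w21c.png

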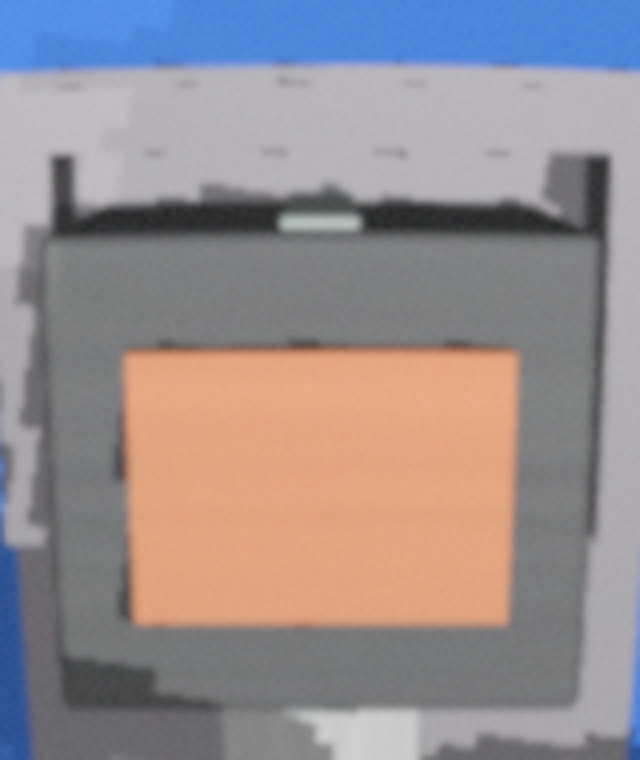

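View pics/s21c.png

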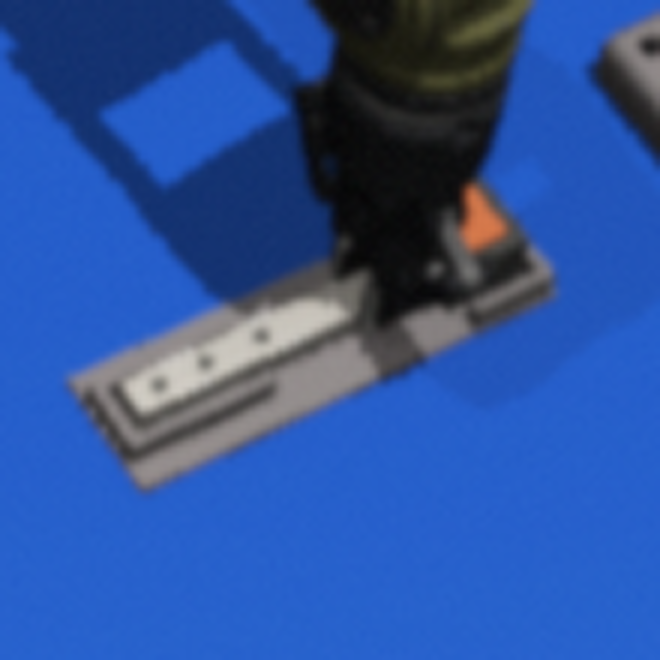

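{"name": "arm_command", "arguments": {
  "rows": [
    [0.0008,0,0,0,0,0,0.0],
    [0.0008,0,-0.002,0,0,0,0.0],
    [0.0008,0,-0.003,0,0,0,0.0],
    [0.0008,0,-0.003,0,0,0,0.0]
  ]
}}

```text
time_s: 27.55
tool_pos: [0.608, 0.2368, -0.0167]
tool_rot: [[-0.0, -0.169, 0.986], [-0.0, 0.986, 0.169], [-1.0, -0.0, -0.0]]
wrist_force: [0.0, 0.4, -5.0]
opening: 0.0174
```

{"name": "arm_command", "arguments": {
  "rows": [
    [0,0,-0.0008,0,0,0,0.0],
    [0,0,-0.0015,0,0,0,0.0],
    [0,0,-0.0015,0,0,0,0.0]
  ]
}}

```text
time_s: 27.92
tool_pos: [0.6083, 0.2369, -0.0178]
tool_rot: [[0.0, -0.169, 0.986], [0.0, 0.986, 0.169], [-1.0, 0.0, 0.0]]
wrist_force: [-0.3, -0.0, -3.2]
opening: 0.0175
```

{"name": "arm_command", "arguments": {
  "rows": [
    [0,0,-0.0007,0,0,0,0.0],
    [0,0,-0.0014,0,0,0,0.0],
    [0,0,-0.0014,0,0,0,0.0]
  ]
}}

```text
time_s: 28.3
tool_pos: [0.6083, 0.2369, -0.0179]
tool_rot: [[-0.0, -0.169, 0.986], [-0.0, 0.986, 0.169], [-1.0, -0.0, -0.0]]
wrist_force: [-6.2, -2.3, 5.8]
opening: 0.0176
```

```bash
python3 - <<'E'
from h import *
s=env.read_state();print(s['wrist_force'],s['wrist_torque'],s['tool_pos'])
for c in('wrist','scene'):
    im=env.capture(c);cv2.imwrite(f'pics/{c}22.png',im[:,:,::-1])
crop('pics/scene22.png','pics/s22c.png',350,180,460,290,6)
crop('pics/wrist22.png','pics/w22c.png',240,100,400,290,4)
E
```

```text
[-6.20991301 -2.30137437  5.78147886] [-0.25586555  0.88900153  0.04457012] [ 0.60827216  0.23692034 -0.01787488]
```

View pics/w22c.png

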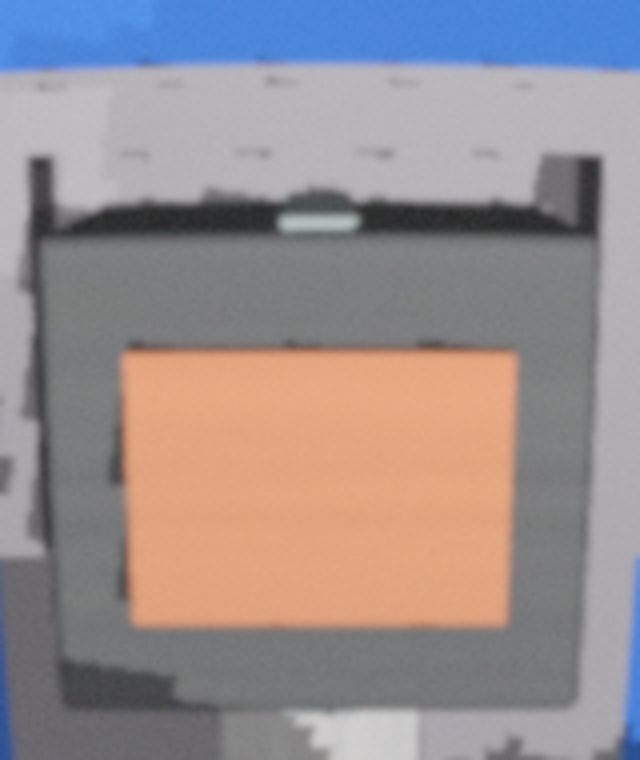

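View pics/s22c.png

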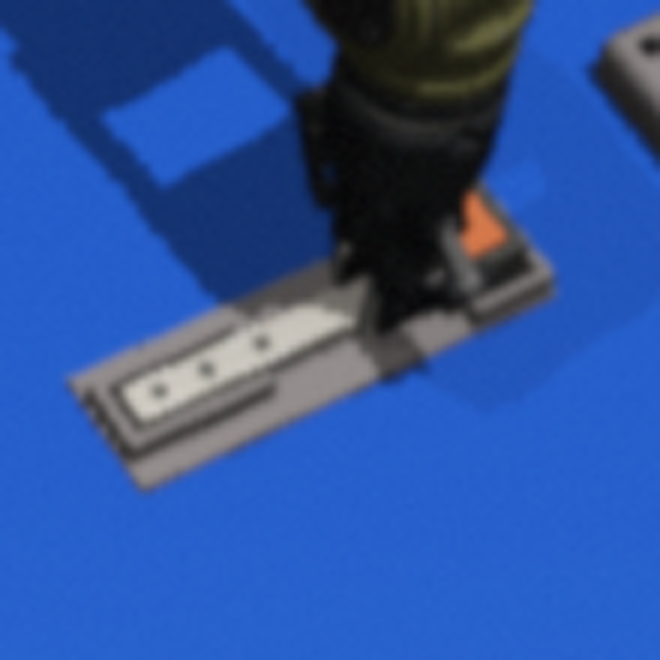

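{"name": "arm_command", "arguments": {
  "rows": [
    [0,0,0.001,0,0,0,0.05],
    [0,0,0.001,0,0,0,0.05],
    [0,0,0.001,0,0,0,0.05],
    [0,0,0.001,0,0,0,0.05],
    [0,0,0.001,0,0,0,0.05]
  ],
  "grip_force": 20
}}

```text
time_s: 29.02
tool_pos: [0.6082, 0.2369, -0.0185]
tool_rot: [[-0.0, -0.169, 0.986], [0.0, 0.986, 0.169], [-1.0, 0.0, 0.0]]
wrist_force: [-0.1, 0.1, 0.1]
opening: 0.0496
```

{"name": "arm_command", "arguments": {
  "rows": [
    [0,0,0.02,0,0,0,0.05],
    [0,0,0.06,0,0,0,0.05],
    [-0.03,-0.1,0.15,0,0,0,0.05],
    [-0.1,-0.18,0.2,0,0,0,0.05],
    [-0.13,-0.24,0.2,0,0,0,0.05],
    [-0.13,-0.24,0.2,0,0,0,0.05],
    [-0.13,-0.24,0.2,0,0,0,0.05]
  ]
}}

```text
time_s: 29.9
tool_pos: [0.4774, -0.0045, 0.1842]
tool_rot: [[0.003, -0.17, 0.985], [-0.001, 0.985, 0.17], [-1.0, -0.001, 0.003]]
wrist_force: [-0.7, -0.2, 0.0]
opening: 0.0502
```

```bash
python3 - <<'E'
from h import *
np.set_printoptions(precision=4,suppress=True)
s=env.read_state();print(s['wrist_force'],s['tool_pos'],s['opening'],s['time_s'])
for c in('top','scene'):
    im=env.capture(c);cv2.imwrite(f'pics/{c}23.png',im[:,:,::-1])
for l in['bar_mid','bar_home','transformer_mid','pocket_mid','panel_mid','meter','spool','jar']:
    print(l,[(np.round(d['xyz'],4),round(d['conf'],2)) for d in env.tip_of(l,'scene')[:2]])
crop('pics/scene23.png','pics/s23c.png',350,180,460,290,6)
crop('pics/top23.png','pics/t23c.png',180,190,300,290,6)
E
```

```text
[-0.6596 -0.1578  0.0328] [ 0.4774 -0.0045  0.1842] 0.050196196792596 29.9
bar_mid [(array([0.6156, 0.2056, 0.0121]), 0.82)]
bar_home [(array([0.6109, 0.2114, 0.0157]), 0.7)]
transformer_mid [(array([0.6034, 0.2817, 0.0241]), 0.88)]
pocket_mid [(array([0.6013, 0.2975, 0.0061]), 0.96)]
panel_mid [(array([ 0.6506, -0.2199,  0.0156]), 0.6)]
meter [(array([0.5848, 0.4479, 0.0004]), 0.97)]
spool [(array([ 0.7701, -0.0274,  0.0036]), 0.78)]
jar [(array([ 0.6338, -0.4363,  0.0024]), 0.75), (array([0.602 , 0.2937, 0.0073]), 0.24)]
```

View pics/scene23.png

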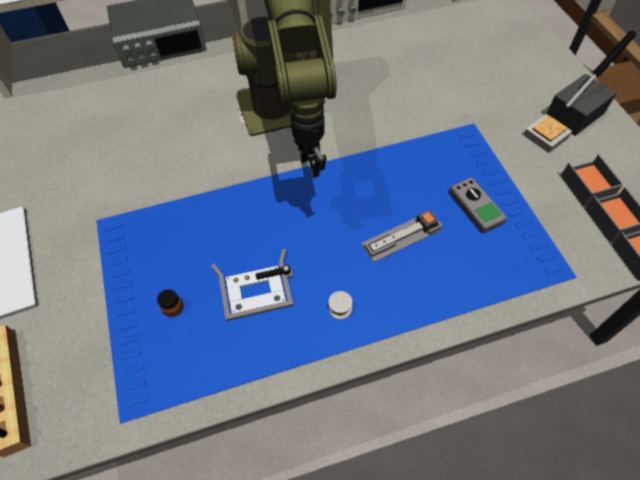

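View pics/s23c.png

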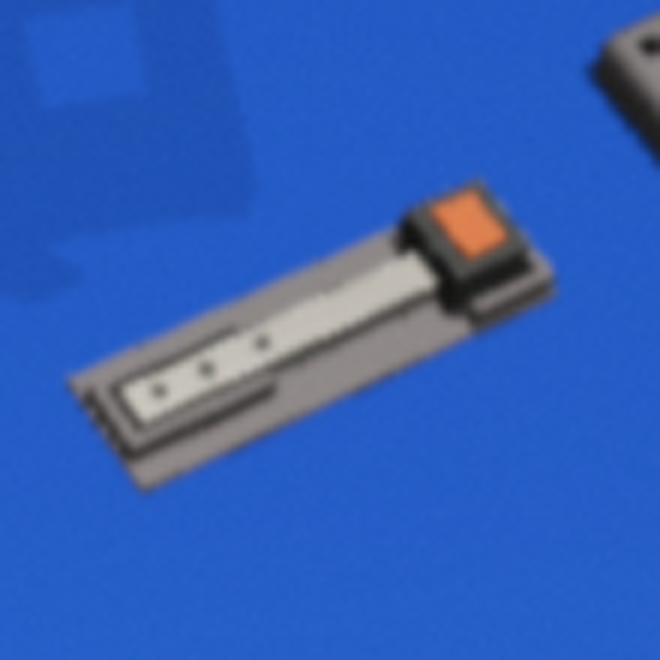

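View pics/t23c.png

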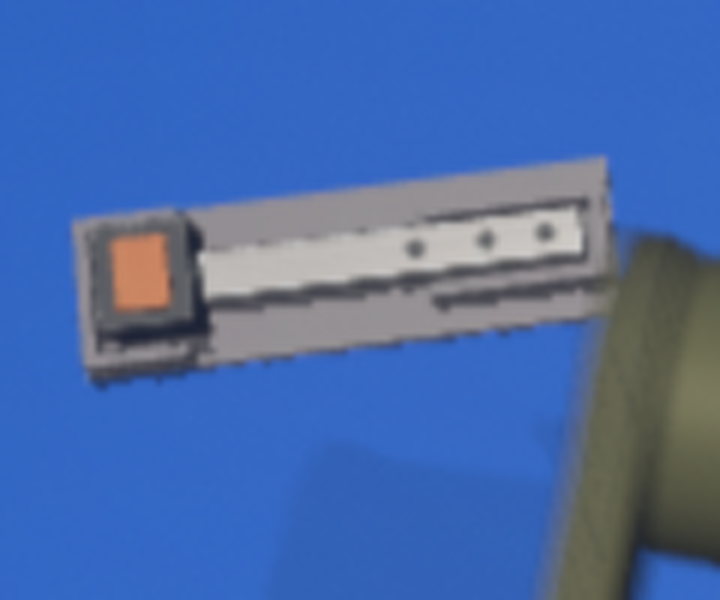

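{"name": "arm_command", "arguments": {
  "rows": [
    [0,0,0,0,0,0,0.05],
    [0,0,0,0,0,0,0.05],
    [0,0,0,0,0,0,0.05],
    [0,0,0,0,0,0,0.05]
  ]
}}

```text
time_s: 30.9
tool_pos: [0.4782, -0.0031, 0.1816]
tool_rot: [[-0.0, -0.169, 0.986], [0.0, 0.986, 0.169], [-1.0, 0.0, -0.0]]
wrist_force: [0.6, -0.3, 0.0]
opening: 0.05
```

```bash
python3 - <<'E'
from cell import env
print(env.read_state()['time_s']);print(env.hand_in())
E
```

```text
30.9
the job is handed in; nothing more can be done
None
```

I put both parts away and handed the job in at 30.9 s; the hand-in gives no verdict.

- **Panel:** I dragged it along the mat with the fingertips in its window until it met the back wall. The contact force was about 10 N. A wrist picture afterwards put its centre within 1 mm of my estimate of its home.
- **Turn-button:** I pushed it round to its stop, which I felt at about 5 N. The pictures show it lying square across the panel.
- **Bar:** I gripped it about 28 mm from its middle and lifted it. It hung level, with almost no tilting moment and a weight of about 5.4 N. I carried it to the tray and set it down, with the measured height matching the tray floor, before opening the fingers.

The last pictures show the bar flat in its tray with the transformer in the wide pocket, and the meter, spool and jar within about 6 mm of where they started (the network is good to about 4 mm).

**What failed or disagreed:**
- **First drag:** it went over the panel without touching it. The fingertips turned out to be about 32 mm behind the reported TCP, not 8 mm ahead as the interface text says. I found this from the wrist picture, confirmed it by touching the mat, and corrected for it.
- **Early moves:** I sent one early move before reading the result of the move before it. It overshot, high above the mat, and touched nothing.
- **Last bar check:** the last network readings put the bar's middle 7 to 8 mm from `bar_home`. That is near the 10 mm limit, but each reading is only good to about 4 mm. My own estimates were about 2 mm, and the walls allow about 5 mm along the tray.

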